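# Stow the wheel axles in the tilt-out bin

### The job

Tilt the green bin at the far edge of the bench out to 45 degrees and let go, so that it stays there on its stiff hinge, then drop every silver wheel axle lying on the bench into it, threaded end down and hex head out, one to a bay, until each is fully home. When all are in, swing the bin gently back shut under its hood and let go. Leave the light, the white grip, the pump head and the torque wrench where they are.

Things in the scene. Friction and masses are not known exactly. Their poses are not given: they have to be found in the camera images.
- axle1: Loose silver wheel axle, lying flat on the bench at the start: round 15 mm aluminium shaft, brass-coloured thread on the last 20 mm of one end, dark steel hex head (19 mm across flats, 12 mm thick) at the other; 120 mm long over all, about 70 g. Origin on the axis at mid length (60 mm from either end), about 8.5 mm above the bench when lying. Its x axis runs along the shaft towards the HEAD. None when this axle is absent from the job (four to six are there).
- axle2: Loose silver wheel axle, lying flat on the bench at the start: round 15 mm aluminium shaft, brass-coloured thread on the last 20 mm of one end, dark steel hex head (19 mm across flats, 12 mm thick) at the other; 120 mm long over all, about 70 g. Origin on the axis at mid length (60 mm from either end), about 8.5 mm above the bench when lying. Its x axis runs along the shaft towards the HEAD. None when this axle is absent from the job (four to six are there).
- axle3: Loose silver wheel axle, lying flat on the bench at the start: round 15 mm aluminium shaft, brass-coloured thread on the last 20 mm of one end, dark steel hex head (19 mm across flats, 12 mm thick) at the other; 120 mm long over all, about 70 g. Origin on the axis at mid length (60 mm from either end), about 8.5 mm above the bench when lying. Its x axis runs along the shaft towards the HEAD. None when this axle is absent from the job (four to six are there).
- axle4: Loose silver wheel axle, lying flat on the bench at the start: round 15 mm aluminium shaft, brass-coloured thread on the last 20 mm of one end, dark steel hex head (19 mm across flats, 12 mm thick) at the other; 120 mm long over all, about 70 g. Origin on the axis at mid length (60 mm from either end), about 8.5 mm above the bench when lying. Its x axis runs along the shaft towards the HEAD. None when this axle is absent from the job (four to six are there).
- axle5: Loose silver wheel axle, lying flat on the bench at the start: round 15 mm aluminium shaft, brass-coloured thread on the last 20 mm of one end, dark steel hex head (19 mm across flats, 12 mm thick) at the other; 120 mm long over all, about 70 g. Origin on the axis at mid length (60 mm from either end), about 8.5 mm above the bench when lying. Its x axis runs along the shaft towards the HEAD. None when this axle is absent from the job (four to six are there).
- axle6: Loose silver wheel axle, lying flat on the bench at the start: round 15 mm aluminium shaft, brass-coloured thread on the last 20 mm of one end, dark steel hex head (19 mm across flats, 12 mm thick) at the other; 120 mm long over all, about 70 g. Origin on the axis at mid length (60 mm from either end), about 8.5 mm above the bench when lying. Its x axis runs along the shaft towards the HEAD. None when this axle is absent from the job (four to six are there).
- housing: Fixed grey steel housing of the tilt-out bin, standing near the far edge of the bench; its place and yaw vary. 227 mm wide (y), 62 mm deep, 151 mm high; origin on the bench under the front face. Its x axis points out of the open front, away from the robot; the back panel (toward the robot) is 56 mm behind the origin. A hood (underside 147 mm, top 151 mm above the bench; from 56 mm to 12 mm behind the origin) covers the bin's mouth when the bin is shut.
- bin (a joint): Angle of the tilt-out bin, rad: 0 = shut, upright under the hood; grows as its top swings out of the front of the housing, away from the robot; stop at 1.1. 0.785 = 45 degrees. Stiff friction hinge: it stays wherever it is left, also when loaded; it takes about 8 N at the knob to move it. It may start slightly ajar (0 to 0.1).
- bin_hinge (a point): Point on the hinge line of the bin, middle of its width, 12 mm above the bench; axes as the housing's (the hinge turns about y). Fixed.
- bin_knob (a point): Middle of the black pull knob on the bin's clear front, the point to grip: cylinder 18 mm diameter, 22 mm long, along the bin's x axis on a 10 mm stem, 22 to 44 mm out from the front panel. Turns with the bin: 33 mm in front of and 103 mm above the hinge line, in the bin's axes. Bin axes: z up along the bays (out of the mouth), x out through the front panel, y along the hinge; when shut they are those of the housing.
- bay1 (a point): Centre of the mouth of bay 1 of 6 (bay 1 at the bin's -y end, bay 6 at +y, 33 mm apart); axes are the bin's and turn with it; 18 mm behind and 112 mm above the hinge line in those axes. Bay 30 x 30 mm inside, 108 mm deep, walls 3 mm; takes one axle, whose head then stands 12 mm proud. Smooth: at 45 degrees an axle let go along the bay, half its length in, slides home by itself.
- bay2 (a point): Centre of the mouth of bay 2 of 6 (bay 1 at the bin's -y end, bay 6 at +y, 33 mm apart); axes are the bin's and turn with it; 18 mm behind and 112 mm above the hinge line in those axes. Bay 30 x 30 mm inside, 108 mm deep, walls 3 mm; takes one axle, whose head then stands 12 mm proud. Smooth: at 45 degrees an axle let go along the bay, half its length in, slides home by itself.
- bay3 (a point): Centre of the mouth of bay 3 of 6 (bay 1 at the bin's -y end, bay 6 at +y, 33 mm apart); axes are the bin's and turn with it; 18 mm behind and 112 mm above the hinge line in those axes. Bay 30 x 30 mm inside, 108 mm deep, walls 3 mm; takes one axle, whose head then stands 12 mm proud. Smooth: at 45 degrees an axle let go along the bay, half its length in, slides home by itself.
- bay4 (a point): Centre of the mouth of bay 4 of 6 (bay 1 at the bin's -y end, bay 6 at +y, 33 mm apart); axes are the bin's and turn with it; 18 mm behind and 112 mm above the hinge line in those axes. Bay 30 x 30 mm inside, 108 mm deep, walls 3 mm; takes one axle, whose head then stands 12 mm proud. Smooth: at 45 degrees an axle let go along the bay, half its length in, slides home by itself.
- bay5 (a point): Centre of the mouth of bay 5 of 6 (bay 1 at the bin's -y end, bay 6 at +y, 33 mm apart); axes are the bin's and turn with it; 18 mm behind and 112 mm above the hinge line in those axes. Bay 30 x 30 mm inside, 108 mm deep, walls 3 mm; takes one axle, whose head then stands 12 mm proud. Smooth: at 45 degrees an axle let go along the bay, half its length in, slides home by itself.
- bay6 (a point): Centre of the mouth of bay 6 of 6 (bay 1 at the bin's -y end, bay 6 at +y, 33 mm apart); axes are the bin's and turn with it; 18 mm behind and 112 mm above the hinge line in those axes. Bay 30 x 30 mm inside, 108 mm deep, walls 3 mm; takes one axle, whose head then stands 12 mm proud. Smooth: at 45 degrees an axle let go along the bay, half its length in, slides home by itself.
- front_light: Blue plastic front light, 96 x 34 x 35 mm, with a black lens ring; origin under its middle. Bystander, to be left where it lies.
- silicone_grip: White silicone handlebar grip, 42 mm diameter, 130 mm long, lying along its x axis; origin under its middle. Bystander, to be left where it lies.
- pump_head: Aluminium pump head with a steel thumb lever and a brass hose stub, about 56 x 45 x 36 mm; origin under its middle. Bystander, to be left where it lies.
- torque_wrench: Chrome steel torque wrench with a black handle, about 302 mm long along its x axis (drive head at +x), 30 mm high; origin under its middle. Bystander, to be left where it lies.
Mind the look-alikes: they are no part of the job. Leave any orange look-alike of the axle2 alone.

How it is judged:
On the way, in this order (a step that is already met when the one before it is completed fails the run):
1. the bin is tilted out to 45 degrees (within 8 degrees), let go, and stays there for half a second (value of joint bin between 0.646 and 0.925 rad and contact force between each of the fingers, the arm and housing below 0.3 N and velocity of joint bin between -0.05 and 0.05 rad/s), for 0.5 s.
2. with the bin still tilted out at 45 degrees (within 15 degrees), every axle is home in a bay, head outward (value of joint bin between 0.52 and 1.05 rad and z of axle1 in the frame of bay3 between -0.06 and -0.04 m and x of axle1 in the frame of bay3 between -0.014 and 0.014 m and y of axle1 in the frame of bay3 between -0.081 and 0.114 m and angle between the x axis of each of axle1, axle2, axle3, axle4, axle5, axle6 and the z axis of bay3, either way round below 0.2 rad and linear speed of each of axle1, axle2, axle3, axle4, axle5, axle6 below 0.05 m/s and z of axle2 in the frame of bay3 between -0.06 and -0.04 m and x of axle2 in the frame of bay3 between -0.014 and 0.014 m and y of axle2 in the frame of bay3 between -0.081 and 0.114 m and z of axle3 in the frame of bay3 between -0.06 and -0.04 m and x of axle3 in the frame of bay3 between -0.014 and 0.014 m and y of axle3 in the frame of bay3 between -0.081 and 0.114 m and z of axle4 in the frame of bay3 between -0.06 and -0.04 m and x of axle4 in the frame of bay3 between -0.014 and 0.014 m and y of axle4 in the frame of bay3 between -0.081 and 0.114 m and z of axle5 in the frame of bay3 between -0.06 and -0.04 m and x of axle5 in the frame of bay3 between -0.014 and 0.014 m and y of axle5 in the frame of bay3 between -0.081 and 0.114 m and z of axle6 in the frame of bay3 between -0.06 and -0.04 m and x of axle6 in the frame of bay3 between -0.014 and 0.014 m and y of axle6 in the frame of bay3 between -0.081 and 0.114 m and angle between each of axle1, axle2, axle3, axle4, axle5, axle6's own x axis and vertical below 1.3 rad), for 0.3 s.
3. the bin is shut again (value of joint bin below 0.06 rad), for 0.2 s.
At the end, for the whole second after the job is handed in: The bin is shut (within 0.06 rad) and at rest; every axle that is present stands threaded end down on the floor of a bay (mid length 40 to 60 mm below the mouth, within 0.2 rad of the bay's axis, head up) and is at rest; the four bystanders lie within 30 mm of where they were (value of joint bin below 0.06 rad and velocity of joint bin between -0.05 and 0.05 rad/s and z of axle1 in the frame of bay3 between -0.06 and -0.04 m and x of axle1 in the frame of bay3 between -0.014 and 0.014 m and y of axle1 in the frame of bay3 between -0.081 and 0.114 m and angle between the x axis of each of axle1, axle2, axle3, axle4, axle5, axle6 and the z axis of bay3, either way round below 0.2 rad and linear speed of each of axle1, axle2, axle3, axle4, axle5, axle6 below 0.05 m/s and z of axle2 in the frame of bay3 between -0.06 and -0.04 m and x of axle2 in the frame of bay3 between -0.014 and 0.014 m and y of axle2 in the frame of bay3 between -0.081 and 0.114 m and z of axle3 in the frame of bay3 between -0.06 and -0.04 m and x of axle3 in the frame of bay3 between -0.014 and 0.014 m and y of axle3 in the frame of bay3 between -0.081 and 0.114 m and z of axle4 in the frame of bay3 between -0.06 and -0.04 m and x of axle4 in the frame of bay3 between -0.014 and 0.014 m and y of axle4 in the frame of bay3 between -0.081 and 0.114 m and z of axle5 in the frame of bay3 between -0.06 and -0.04 m and x of axle5 in the frame of bay3 between -0.014 and 0.014 m and y of axle5 in the frame of bay3 between -0.081 and 0.114 m and z of axle6 in the frame of bay3 between -0.06 and -0.04 m and x of axle6 in the frame of bay3 between -0.014 and 0.014 m and y of axle6 in the frame of bay3 between -0.081 and 0.114 m and angle between each of axle1, axle2, axle3, axle4, axle5, axle6's own x axis and vertical below 0.3 rad and distance of each of front_light, silicone_grip, pump_head, torque_wrench from where it was at the start of the episode below 0.03 m); the robot touches nothing.
It fails at once if the bin is slammed shut (faster than 2.5 rad/s) (velocity of joint bin below -2.5 rad/s).
It fails at once if a bystander is shoved more than 30 mm (distance of any of front_light, silicone_grip, pump_head, torque_wrench from where it was at the start of the episode above 0.03 m).
Of axle1, axle2, axle3, axle4, axle5, axle6 only 4 to 6 are there at a start; the rules pass over those that are not, and their reading is None.
At some moment in a run one of axle1, axle2, axle3, axle4, axle5, axle6 may be knocked a few centimetres aside while the robot is not near it.
Once in a run the grip may slacken for a moment while it holds something.
It also fails if it takes over 210 s, if anything falls off the work surface, if the arm or the gripper's body presses on something with over 40 N, if the wrist force passes 120 N, or if a joint passes its speed limit or range.

### The arm

A 7-joint arm with a two-finger parallel gripper is mounted at the origin on the work surface. World frame = base frame: x ahead of the robot, y to its left, z up, the work surface at z = 0. Lengths are in m, angles in rad, forces in N, time in s.
With the tool pointing down it reaches from about 0.4 to 0.85 m from the base axis. Payload 4.4 kg.
Tool frame: the origin (TCP) lies at the very end of the fingers, on their centre line; the grasp point (between the pads) lies 19 mm behind it; x points along the fingers, z is the direction in which the jaws open and shut, and the axes are right-handed (so a half turn about x gives the same grasp; the last joint's range is limited). The gripper opens to 94 mm and grips with 3 to 60 N. Pads are 16 mm wide; open, the fingers measure 119 mm over their backs; the gripper's body (75 mm by 177 mm) begins 78 mm behind the grasp point.
Start: joints at [1.239, 0.628, 0.038, 1.517, -0.027, 0.996, -0.02], TCP at [0.171, -0.627, 0.205] pointing down, gripper open.
Joint ranges: [-3.06, 3.06], [-0.37, 2.12], [-1.25, 1.32], [0.18, 2.47], [-1.1, 4.24], [0.23, 1.98], [-2.94, 2.94]. Speed limits (rad/s): [2.57, 2.57, 3.14, 3.14, 3.14, 3.14, 3.14].

### API

Orientations are given as [roll, pitch, yaw] about the fixed x, y, z axes, in that order (R = Rz(yaw) Ry(pitch) Rx(roll)).
In Python, from workcell import r, grab_frame gives the robot as it stands.
- The arm moves only by the tool carry_out, never from a script. Its argument "commands" is a list of rows, each a list of 3 entries, a list of its own where there are three numbers: the finger opening in cm, from 0 to 9.4, then the shift along the tool's x, y, z in cm, then the turn about the tool's x in rad. In form: [[fingers, [tx, ty, tz], yaw], ...]. A call has 1 to 12 rows; each row is the pose to reach, as a shift and turn from the pose measured when the call began, along the tool's axes at that moment; what a row does not reach only later rows make up. A row lasts 1/10 s, in which the tool goes at most 50 mm and 8.59 degrees, less where a joint would pass 70% of its speed; a pose out of reach is approached as far as the arm can. A call with a gripper value outside its range is refused whole. The fingers move at their own pace and stop on an object; "force" is the grip in N (left out, the last holds). Time passes only in rows, so rows that repeat a pose let the fingers close. It gives the time, the measured TCP pose, the force and the opening at its end, in the units of the state.
- r.sense(): the state, without advancing time (a new reading comes with each control period).
- grab_frame(name): name is "scene" or "top"; returns a dict with "pixels" (384x512x3 uint8, red, green, blue), "fov_y" (degrees; the focal length in pixels is half the picture's height over the tangent of half this angle, whatever the lens; pixels are square), "cx", "cy" (the principal point, pixels), "R" (3x3) and "t" (3): a world point X has camera coordinates R X + t. Camera axes: x right, y down, z forward; pixel columns grow to the right and rows downward; lengths in m; the calibration is good to about 2 mm. A picture is of the moment at which its call begins. There is no depth.
- r.sign_off(): hands the job in, once; it reports no verdict.
The state is a dict: "time": time; "joints": joint angles; "joint_velocities": joint speeds; "joint_torque": joint torques, N m; "tool_pos": TCP position; "eef_rot": TCP orientation; "wrist_force": force on the tool from outside, world axes, zero at the start; "wrist_torque": the same for the moment, N m; "width": finger opening in m.
Only numpy, scipy, OpenCV 4.12 (cv2) and the standard library are available. Lean on these libraries where they do the work, as an engineer would, in place of code of your own. Each camera call takes 0.05 s, during which the arm holds its last target.

## Working session

There is one attempt and no reset: what is moved stays moved. The work goes in short steps, Python scripts to look and compute and a tool call to move; the robot and the scene stay as the last step left them, time stands still between calls to the robot, and variables do not carry over. Pictures are saved under pics/ and viewed, and the job is handed in when it is done.

Besides the shell and the picture viewer there is one more tool, called in YAML: its name, and indented under it one key for each argument. carry_out: Moves the arm, as the interface text tells. Its arguments: {"type":"object","properties":{"commands":{"type":"array","items":{"type":"array"}},"force":{"type":"number"}},"required":["commands"]}

```bash
ls; mkdir -p pics
python3 - <<'E'
from workcell import r, grab_frame
import cv2
print(r.sense())
for n in("scene","top"):
    f=grab_frame(n); print(n,f["fov_y"],f["cx"],f["cy"],f["R"],f["t"])
    cv2.imwrite(f"pics/{n}0.png",f["pixels"][:,:,::-1])
    cv2.imwrite(f"pics/{n}0b.png",cv2.resize(f["pixels"][:,:,::-1],(800,600),interpolation=cv2.INTER_CUBIC))
E
```

```text
pics
{'time': 0.0, 'joints': array([ 1.23918167,  0.62932556,  0.03847147,  1.51833886, -0.02698209,
        0.99633049, -0.01998113]), 'joint_velocities': array([ 0.00046624, -0.00113509,  0.00026928,  0.00010432, -0.00048516,
        0.00101498, -0.00011215]), 'joint_torque': array([-4.86805945e-06, -5.49726248e+01,  1.14395600e+00, -1.86629140e+01,
       -5.21778781e-02,  2.37207877e-02,  1.99048877e-04]), 'tool_pos': array([ 0.17058236, -0.62652682,  0.20457735]), 'eef_rot': array([-3.11199122,  1.5689128 ,  1.86621781]), 'wrist_force': array([0.64423954, 0.15329319, 0.20185699]), 'wrist_torque': array([0.04316743, 0.01090651, 0.00543832]), 'width': 0.0941395091427329}
scene 51.56329716161982 253.38847652420742 196.73000873853655 [[-0.52167289  0.85314418 -0.00155321]
 [ 0.49726341  0.30258179 -0.81312567]
 [-0.69324346 -0.42495797 -0.5820861 ]] [ 0.23728871 -0.17233157  1.5987672 ]
top 54.8351496137455 253.51491466525238 192.7542740478182 [[-1.93621832e-02 -9.99811549e-01 -1.40450110e-03]
 [-9.97271015e-01  1.94130446e-02 -7.12296049e-02]
 [ 7.12434473e-02  2.15075774e-05 -9.97458957e-01]] [0.03474958 0.48680033 1.18894744]
```

View pics/scene0b.png

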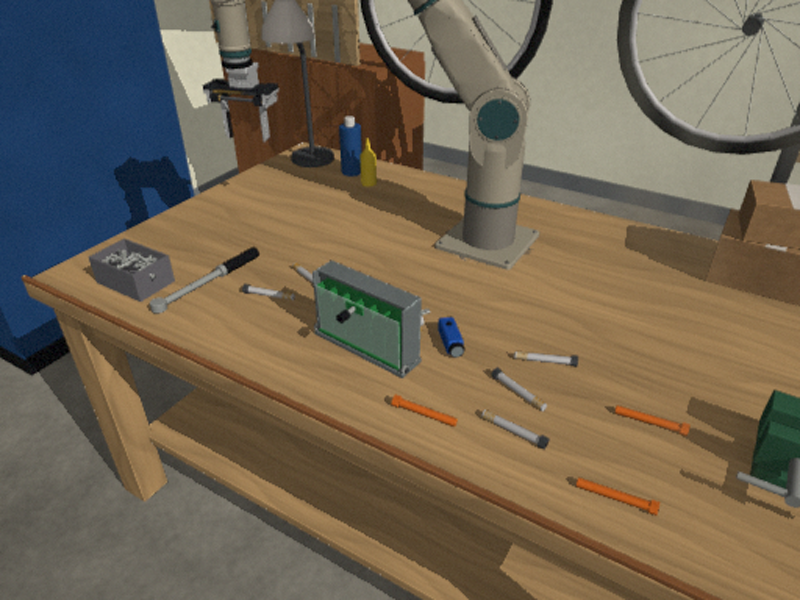

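View pics/top0b.png

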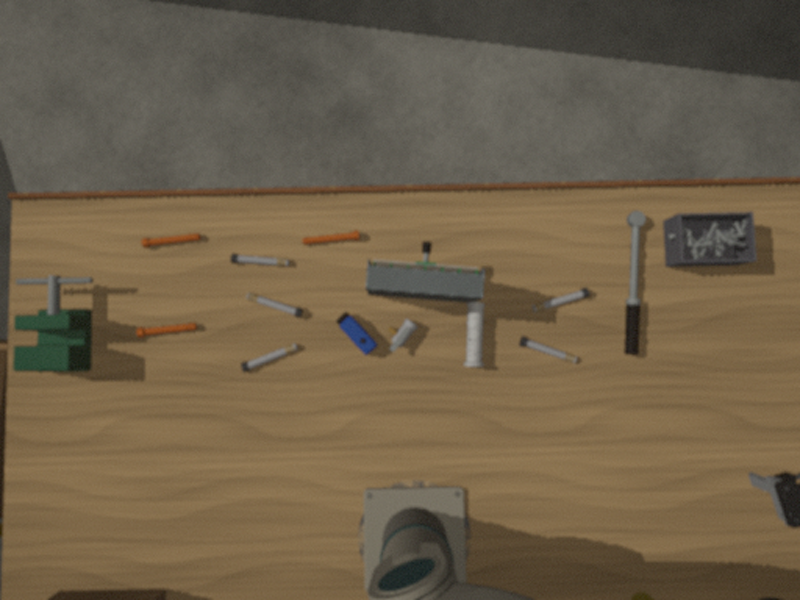

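The scene picture shows five silver axles. In the 800x600 top view they are at (260,260), (275,303), (270,357), (562,298) and (550,349). Three orange look-alikes sit at (172,240), (332,238) and (167,329), and I will leave those alone. The white thing at (475,333) is the grip. The housing is at (425,280), with its knob at (427,247). Next I'll enlarge the view to confirm and measure.

```bash
cat > h.py <<'E'
import numpy as np, cv2
from scipy.spatial.transform import Rotation as Ro
def K(f):
    h=f["pixels"].shape[0]; fl=h/2/np.tan(np.radians(f["fov_y"])/2)
    return np.array([[fl,0,f["cx"]],[0,fl,f["cy"]],[0,0,1]])
def proj(f,X):
    c=np.asarray(X)@np.array(f["R"]).T+f["t"]; p=c@K(f).T; return p[...,:2]/p[...,2:]
def back(f,uv,z):
    uv=np.atleast_2d(uv).astype(float); R=np.array(f["R"]); C=-R.T@f["t"]
    d=np.c_[uv,np.ones(len(uv))]@np.linalg.inv(K(f)).T@R
    return C+d*((z-C[2])/d[:,2])[:,None]
def rot(s): return Ro.from_euler('xyz',s["eef_rot"]).as_matrix()
def crop(f,x0,y0,w,h,name,k):
    im=f["pixels"][y0:y0+h,x0:x0+w,::-1]; cv2.imwrite(name,cv2.resize(im,None,fx=k,fy=k,interpolation=cv2.INTER_CUBIC))
def shift(s,target):  # cm in tool axes to move TCP to target
    return (rot(s).T@(np.asarray(target)-s["tool_pos"])*100).round(2)
E
python3 - <<'E'
from workcell import r, grab_frame
from h import *
f=grab_frame("top"); crop(f,135,140,130,110,"pics/cl.png",6); crop(f,225,140,160,110,"pics/cr.png",5)
g=grab_frame("scene"); crop(g,190,160,100,85,"pics/ch.png",7)
print(rot(r.sense()).round(3))
E
```

```text
[[-0.     0.965  0.263]
 [ 0.001  0.263 -0.965]
 [-1.     0.    -0.001]]
```

View pics/cl.png

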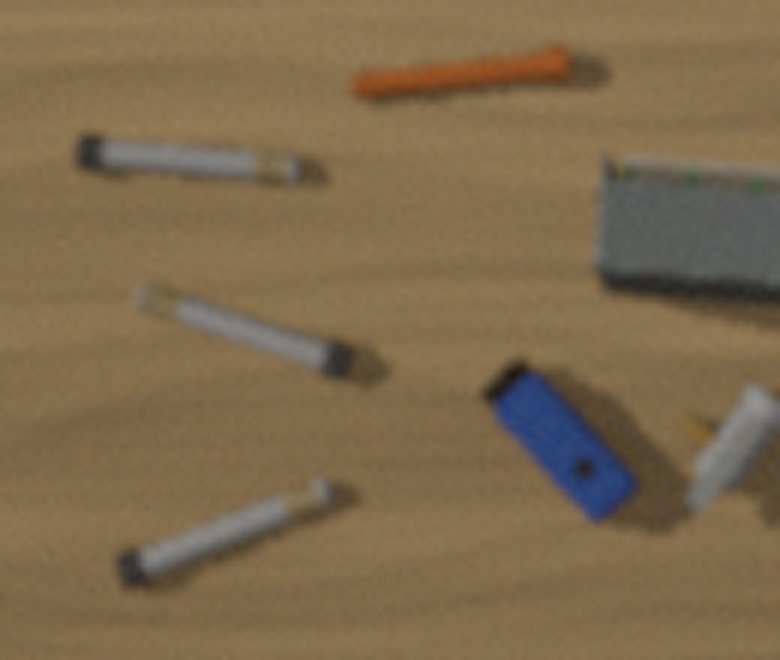

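View pics/cr.png

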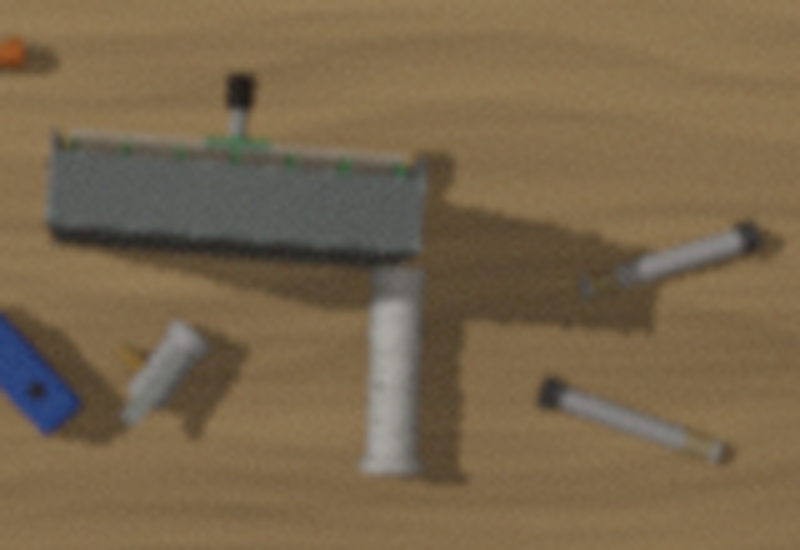

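View pics/ch.png

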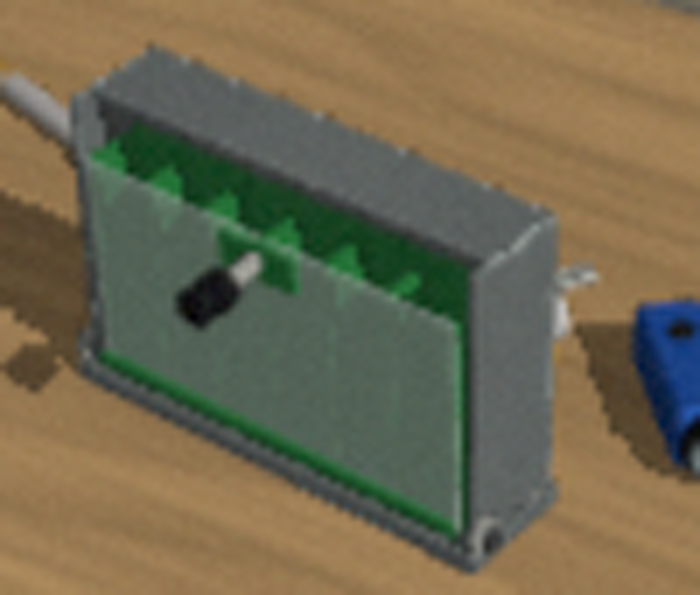

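Five silver axles are confirmed, each with a dark head and a brass thread; the orange ones are look-alikes. Now I'll fit the poses.

Run:
```python
from workcell import r, grab_frame
from h import *
from scipy.optimize import least_squares
f=grab_frame("top"); g=grab_frame("scene")
L=lambda p:np.array(p)/6+[135,140]-0.5+0.5/6
Rr=lambda p:np.array(p)/5+[225,140]-0.4
ax=dict(A=(L((80,153)),L((298,170))),B=(L((352,362)),L((138,293))),C=(L((122,570)),L((330,488))),D=(Rr((760,236)),Rr((585,288))),E=(Rr((543,393)),Rr((727,454))))
for k,(h,t) in ax.items():
    P=back(f,[h,t],0.0095); d=P[0]-P[1]; m=P.mean(0)
    print(k,"mid",m.round(4),"len",np.linalg.norm(d).round(4),"yaw",np.arctan2(d[1],d[0]).round(3), "px",h.round(1),t.round(1))
S=lambda p:np.array(p)/7+[190,160]-0.43
# top: hood top back corners ; scene corners
def world(q,X):
    c,s=np.cos(q[2]),np.sin(q[2]); X=np.asarray(X); return np.array([q[0]+c*X[0]-s*X[1],q[1]+s*X[0]+c*X[1],X[2]])
obs=[(f,(-.056,.1135,.151),Rr((48,231))),(f,(-.056,-.1135,.151),Rr((420,251))),
(g,(-.056,.1135,.151),S((555,213))),(g,(-.056,-.1135,.151),S((155,45))),(g,(-.056,.1135,0),S((553,492))),
]
fun=lambda q:np.concatenate([proj(F,world(q,X))-u for F,X,u in obs])
o=least_squares(fun,[.6,0,0]); q=o.x; print("housing",q.round(4),fun(q).reshape(-1,2).round(1))
for X in [(0,.1135,.151),(0.006,.1135,0),(0,.1135,0),(0.006,-.1135,0),(-.012,.1135,.151)]:
    print(X,((proj(g,world(q,X))+.43-[190,160])*7).round(0),((proj(f,world(q,X))+.4-[225,140])*5).round(0))
# knob: observed
ku=Rr((240,92)); kv=S((205,298))
o2=least_squares(lambda X:np.r_[proj(f,X)-ku,proj(g,X)-kv],[.6,0,.1]); 
c,s=np.cos(q[2]),np.sin(q[2]); d=o2.x-[q[0],q[1],0]
print("knob",o2.x.round(4),o2.fun.round(1),"in housing",(c*d[0]+s*d[1]).round(4),(-s*d[0]+c*d[1]).round(4))
```

```text
A mid [0.5804 0.312  0.0095] len 0.1204 yaw 1.473 px [147.9 165.1] [184.2 167.9]
B mid [0.4883 0.2816 0.0095] len 0.1235 yaw -1.901 px [193.2 199.9] [157.6 188.4]
C mid [0.3788 0.2923 0.0095] len 0.1208 yaw 1.928 px [154.9 234.6] [189.6 220.9]
D mid [ 0.4837 -0.321   0.0095] len 0.1204 yaw -1.302 px [376.6 186.8] [341.6 197.2]
E mid [ 0.3787 -0.2923  0.0095] len 0.1256 yaw 1.23 px [333.2 218.2] [370.  230.4]
housing [ 0.5475 -0.0328 -0.0924] [[-1.5 -1. ]
 [ 2.2  0.7]
 [ 1.4 -0.2]
 [-1.4 -0.9]
 [ 0.6  0.7]]
(0, 0.1135, 0.151) [483. 277.] [ 48. 130.]
(0.006, 0.1135, 0) [473. 573.] [ 61. 154.]
(0, 0.1135, 0) [481. 566.] [ 60. 163.]
(0.006, -0.1135, 0) [ 77. 376.] [402. 179.]
(-0.012, 0.1135, 0.151) [501. 263.] [ 46. 151.]
knob [ 0.5851 -0.0353  0.1135] [ 0.3 -0.2  0.3  0. ] in housing 0.0377 0.0011
```

```bash
cat >> h.py <<'E'
HO=np.array([0.5475,-0.0328]); HY=-0.0924
def hw(x,y,z): # housing->world
    c,s=np.cos(HY),np.sin(HY); return np.array([HO[0]+c*x-s*y,HO[1]+s*x+c*y,z])
def plan(s,tcp,ang=None,flip=False):
    """tcp target; ang = world angle of tool z(jaw), mod pi unless flip is None(exact)"""
    R=rot(s); cur=np.arctan2(R[1,2],R[0,2]); sh=shift(s,tcp); d=0
    if ang is not None:
        d=(ang-cur+np.pi)%(2*np.pi)-np.pi
        if flip is not None:
            d=(d+np.pi/2)%np.pi-np.pi/2
    print("shift cm",sh,"turn",round(-d,3),"j7",s["joints"][6].round(2),"jawang",cur.round(3),"tcp",s["tool_pos"].round(4))
E
python3 - <<'E'
from workcell import r
from h import *
s=r.sense(); k=np.array([.5851,-.0353,.1135])
plan(s,k+[0,0,.10],HY+np.pi/2); plan(s,k+[0,0,-.019])
E
```

```text
shift cm [ -0.8   55.52 -46.21] turn 0.358 j7 -0.02 jawang -1.305 tcp [ 0.1707 -0.627   0.2052]
shift cm [ 11.1   55.52 -46.2 ] turn 0 j7 -0.02 jawang -1.305 tcp [ 0.1707 -0.627   0.2052]
```

carry_out:
  commands:
    - [9.4,[-2,5,-4],0.1]
    - [9.4,[-4,10,-8],0.2]
    - [9.4,[-4,15,-12.5],0.3]
    - [9.4,[-4,20,-16.5],0.358]
    - [9.4,[-4,24,-20],0.358]
    - [9.4,[-4,28,-23.5],0.358]
    - [9.4,[-4,32,-27],0.358]
    - [9.4,[-4,36,-30],0.358]
    - [9.4,[-4,40,-33.5],0.358]
    - [9.4,[-4,44,-37],0.358]
    - [9.4,[-4,48,-40],0.358]
    - [9.4,[-4,52,-43],0.358]

```text
time: 1.5
tool_pos: [0.5129, -0.1378, 0.2456]
eef_rot: [2.54, 1.57, 0.877]
wrist_force: [0.9, -1.2, 0.3]
width: 0.0938
```

Run:
```python
from workcell import r
from h import *
s=r.sense(); k=np.array([.5851,-.0353,.1135])
plan(s,k+[0,0,.05],HY+np.pi/2); plan(s,k+[0,0,-.014]);print(s["wrist_force"])
```

```text
shift cm [  8.22   6.24 -10.87] turn 0.0 j7 -1.43 jawang -1.663 tcp [ 0.5129 -0.1378  0.2456]
shift cm [ 14.62   6.24 -10.86] turn 0 j7 -1.43 jawang -1.663 tcp [ 0.5129 -0.1378  0.2456]
[ 0.89086951 -1.17424577  0.25581598]
```

carry_out:
  commands:
    - [9.4,[0,3,-5],0]
    - [9.4,[0,6.24,-10.87],0]
    - [9.4,[0,6.24,-10.87],0]
    - [9.4,[0,6.24,-10.87],0]
    - [9.4,[4,6.24,-10.87],0]
    - [9.4,[7,6.24,-10.87],0]
    - [9.4,[9,6.24,-10.87],0]
    - [9.4,[9,6.24,-10.87],0]

```text
time: 2.3
tool_pos: [0.5822, -0.0366, 0.1531]
eef_rot: [-1.432, 1.565, -3.097]
wrist_force: [-0.4, 0.2, 0.4]
width: 0.0942
```

Run:
```python
from workcell import r,grab_frame
from h import *
s=r.sense(); k=np.array([.5851,-.0353,.1135])
plan(s,k+[0,0,-.017],HY+np.pi/2)
g=grab_frame("scene"); crop(g,190,110,120,135,"pics/k1.png",4)
f=grab_frame("top"); crop(f,225,130,100,85,"pics/k2.png",6)
```

```text
shift cm [ 5.66  0.31 -0.16] turn -0.001 j7 -1.63 jawang -1.664 tcp [ 0.5822 -0.0366  0.1531]
```

View pics/k1.png

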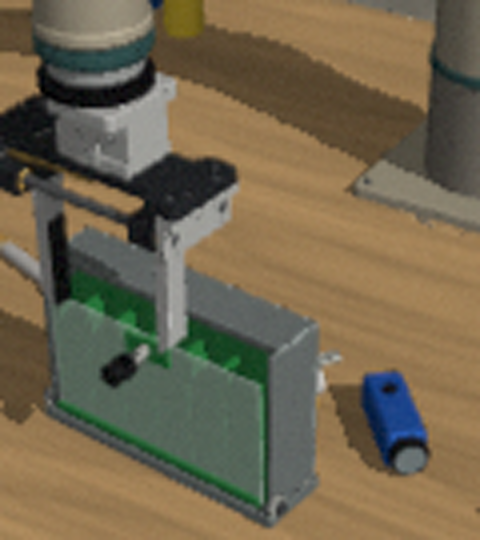

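View pics/k2.png

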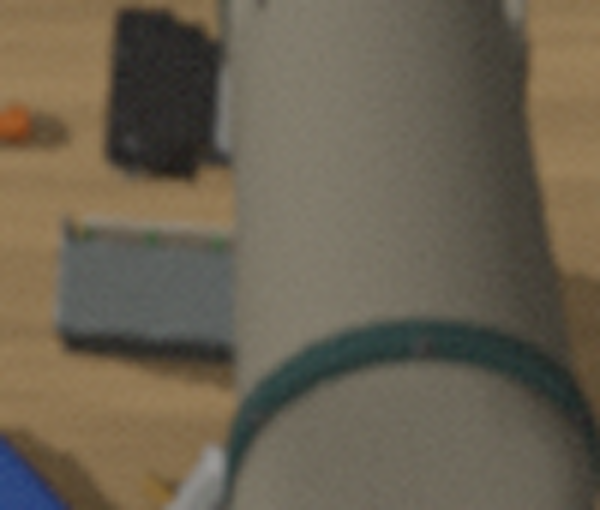

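carry_out:
  commands:
    - [9.4,[2,0.3,-0.15],0]
    - [9.4,[4,0.3,-0.15],0]
    - [9.4,[5.7,0.3,-0.15],0]
    - [9.4,[5.7,0.3,-0.15],0]
    - [5,[5.7,0.3,-0.15],0]
    - [1,[5.7,0.3,-0.15],0]
    - [1,[5.7,0.3,-0.15],0]
    - [1,[5.7,0.3,-0.15],0]
    - [1,[5.7,0.3,-0.15],0]
    - [1,[5.7,0.3,-0.15],0]
  force: 25

```text
time: 3.4
tool_pos: [0.5882, -0.0351, 0.0993]
eef_rot: [1.401, 1.57, -0.263]
wrist_force: [-0.5, 0.1, -0.7]
width: 0.0494
```

Run:
```python
from workcell import r,grab_frame
from h import *
s=r.sense(); print(s["width"],s["wrist_force"],s["tool_pos"])
c,s_=np.cos(HY),np.sin(HY)
d=s["tool_pos"][:2]-HO; x=c*d[0]+s_*d[1]; y=-s_*d[0]+c*d[1]; print("housing xy",x,y)
a0=.05
# arc: rigid point offset dx,dz from knob stays (tool does not rotate)
k=lambda a:np.array([33*np.cos(a)+103*np.sin(a),-33*np.sin(a)+103*np.cos(a)])
for i in range(1,13):
    a=a0+(.80-a0)*i/12
    e=(k(a)-k(a0))/1000
    t=s["tool_pos"]+[c*e[0],s_*e[0],e[1]]
    print(a.round(3),shift(s,t))
```

```text
0.049443957007891316 [-0.46621504  0.07498474 -0.685855  ] [ 0.58819974 -0.03507365  0.09934608]
housing xy 0.040735907021512974 0.0014913569997707836Traceback (most recent call last):
  File "<stdin>", line 13, in <module>
AttributeError: 'float' object has no attribute 'round'
```

carry_out:
  commands:
    - [1,[0,0,0],0]
    - [1,[0,0,0],0]
    - [1,[0,0,0],0]
    - [1,[0,0,0],0]
    - [1,[0,0,0],0]
    - [1,[0,0,0],0]
    - [1,[0,0,0],0]

```text
time: 4.1
tool_pos: [0.5883, -0.0341, 0.0993]
eef_rot: [2.746, 1.57, 1.083]
wrist_force: [1.0, 3.1, -0.6]
width: 0.0167
```

```bash
cat > arc.py <<'E'
from workcell import r,grab_frame
from h import *
import sys
a0,a1=map(float,sys.argv[1:])
s=r.sense(); print(s["width"],s["wrist_force"],s["tool_pos"])
c,s_=np.cos(HY),np.sin(HY)
d=s["tool_pos"][:2]-HO; x=c*d[0]+s_*d[1]; y=-s_*d[0]+c*d[1]; print("housing xy",x,y)
k=lambda a:np.array([33*np.cos(a)+103*np.sin(a),-33*np.sin(a)+103*np.cos(a)])
for i in range(1,11):
    a=a0+(a1-a0)*i/10
    e=(k(a)-k(a0))/1000
    t=s["tool_pos"]+[c*e[0],s_*e[0],e[1]]
    print(round(a,3),shift(s,t).tolist())
E
python3 arc.py .05 .8
```

```text
0.016666468290014273 [ 1.03154774  3.1196173  -0.63370352] [ 0.58826728 -0.03408363  0.09928229]
housing xy 0.04071181341763115 0.0024833859456927163
0.125 [0.31, 0.75, 0.0]
0.2 [0.68, 1.47, 0.0]
0.275 [1.11, 2.16, 0.0]
0.35 [1.58, 2.82, 0.0]
0.425 [2.1, 3.44, 0.0]
0.5 [2.67, 4.02, 0.0]
0.575 [3.28, 4.56, 0.0]
0.65 [3.92, 5.05, 0.0]
0.725 [4.6, 5.49, 0.0]
0.8 [5.32, 5.87, 0.0]
```

carry_out:
  commands:
    - [1,[0.31,0.75,0],0]
    - [1,[0.68,1.47,0],0]
    - [1,[1.11,2.16,0],0]
    - [1,[1.58,2.82,0],0]
    - [1,[2.1,3.44,0],0]
    - [1,[2.67,4.02,0],0]
    - [1,[3.28,4.56,0],0]
    - [1,[3.92,5.05,0],0]
    - [1,[4.6,5.49,0],0]
    - [1,[5.32,5.87,0],0]
    - [1,[5.32,5.87,0],0]
  force: 35

```text
time: 5.2
tool_pos: [0.6495, -0.0401, 0.0467]
eef_rot: [1.683, 1.565, 0.02]
wrist_force: [3.7, 1.3, 0.8]
width: 0.0168
```

```bash
cat > look.py <<'E'
from workcell import r,grab_frame
from h import *
import sys
n=sys.argv[1]
g=grab_frame("scene"); crop(g,180,100,140,160,f"pics/{n}_s.png",4)
f=grab_frame("top"); crop(f,215,110,120,100,f"pics/{n}_t.png",5)
s=r.sense(); print(s["width"],s["wrist_force"],s["tool_pos"],s["time"])
E
python3 look.py tilt
```

```text
0.01674587897881824 [ 5.46176058 -0.37019773 -0.8982698 ] [ 0.64955015 -0.04015866  0.04675975] 5.3
```

View pics/tilt_s.png

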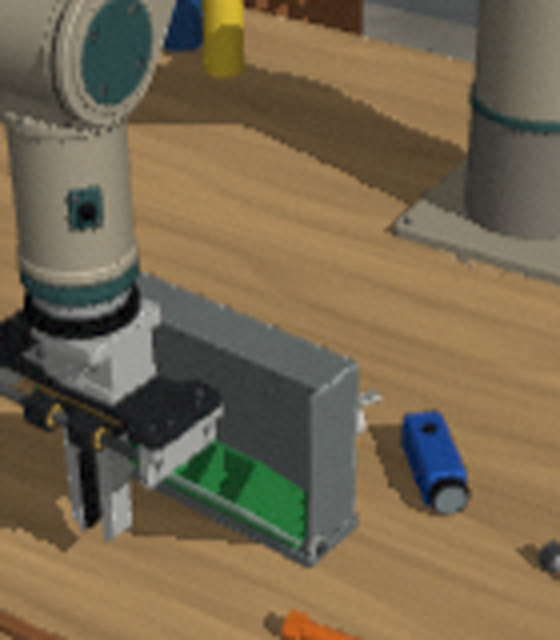

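carry_out:
  commands:
    - [7,[0,0,0],0]
    - [7,[0,0,0],0]
    - [7,[0,0,0],0]
    - [7,[0,0,0],0]
    - [7,[0,0,0],0]
    - [7,[0,0,0],0]
    - [7,[0,0,0],0]
    - [7,[0,0,0],0]
    - [7,[-3,0,0],0]
    - [7,[-7,0,0],0]
    - [7,[-12,0,0],0]
    - [7,[-15,0,0],0]

```text
time: 6.5
tool_pos: [0.6501, -0.0403, 0.2006]
eef_rot: [1.655, 1.56, -0.009]
wrist_force: [0.1, 0.3, 0.1]
width: 0.0702
```

carry_out:
  commands:
    - [7,[-3,2,-4],0]
    - [7,[-5,3,-8],0]
    - [7,[-5,3,-12],0]
    - [7,[-5,3,-16],0]
    - [7,[-5,3,-20],0]
    - [7,[-5,3,-22],0]
    - [7,[-5,3,-24],0]

```text
time: 7.2
tool_pos: [0.7016, 0.1964, 0.2509]
eef_rot: [1.543, 1.561, -0.121]
wrist_force: [0.2, 0.5, -0.0]
width: 0.0702
```

```bash
python3 look.py tilt2
```

```text
0.07011850601370449 [-0.66071676 -0.43135224  0.22836554] [0.70136384 0.1986546  0.25064531] 7.3
```

View pics/tilt2_s.png

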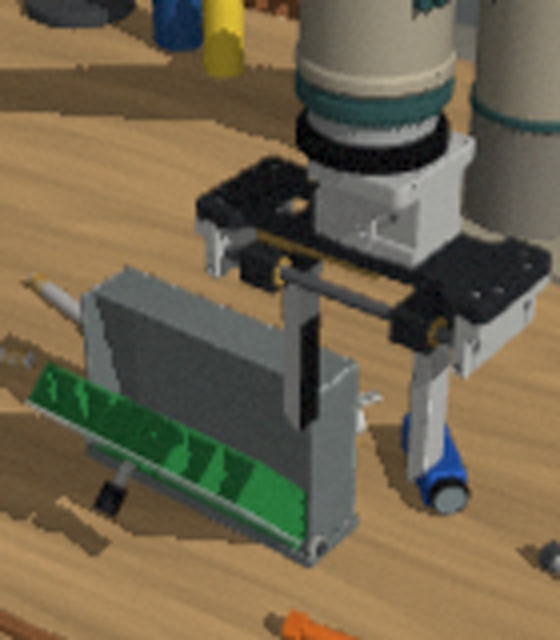

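View pics/tilt2_t.png

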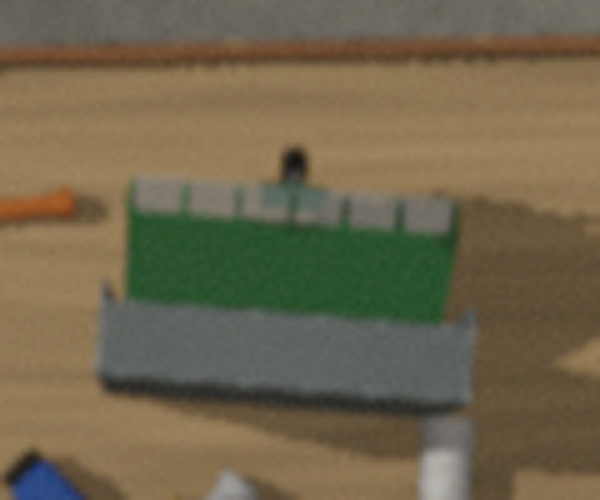

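The bin is tilted out with all six bays visible. In the top crop the mouths run from (160,195) to (428,215) and the knob is at (293,165). I'll estimate the angle and where the bays actually are.

```bash
cat >> h.py <<'E'
def bw(p,a): # bin frame(hinge origin) -> world
    x,y,z=p; c,s=np.cos(a),np.sin(a)
    return hw(x*c+z*s+HX,y,0.012-x*s+z*c)
HX=0.0
BAYS=[(-.018,(i-2.5)*.033,.112) for i in range(6)]
E
python3 - <<'E'
from workcell import r,grab_frame
from h import *
f=grab_frame("top"); g=grab_frame("scene")
ku=np.array([293,163])/5+[215,110]-.4; kv=np.array([110,496])/4+[180,100]-.4
from scipy.optimize import least_squares
o2=least_squares(lambda X:np.r_[proj(f,X)-ku,proj(g,X)-kv],[.6,0,.1]);print("knob",o2.x,o2.fun)
for a in (.7,.75,.785,.82): print(a,bw((.033,0,.103),a).round(4))
for a in (.785,):
  for n,F,o,k,im in (("s",g,(180,100),4,"pics/tilt2_s.png"),("t",f,(215,110),5,"pics/tilt2_t.png")):
    img=cv2.imread(im)
    for b in BAYS+[(.033,0,.103),(0,.0995,.112),(0,-.0995,.112),(-.036,.0995,.112),(-.036,-.0995,.112)]:
        u=((proj(F,bw(b,a))-o+.4)*k).astype(int); cv2.circle(img,tuple(int(v) for v in u),3,(0,0,255),-1)
    cv2.imwrite(f"pics/ov_{n}.png",img)
E
```

```text
knob [ 0.64158293 -0.03971905  0.07176193] [ 0.02552931 -0.01733225  0.02774357  0.0032595 ]
0.7 [ 0.6387 -0.0413  0.0695]
0.75 [ 0.6415 -0.0415  0.0649]
0.785 [ 0.6432 -0.0417  0.0615]
0.82 [ 0.6449 -0.0418  0.0581]
```

View pics/ov_s.png

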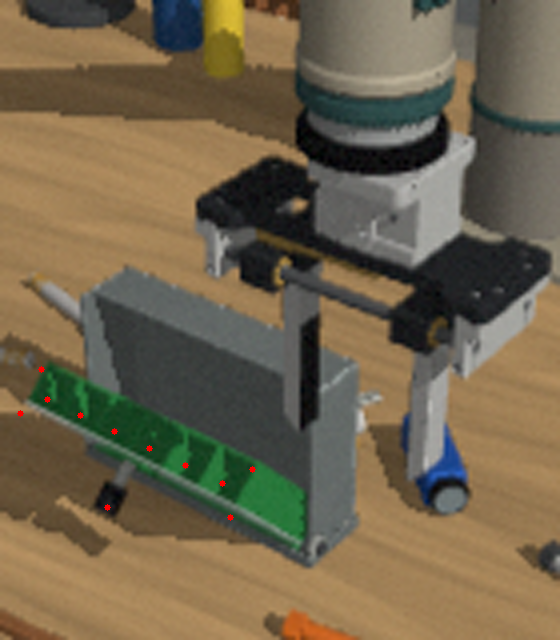

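View pics/ov_t.png

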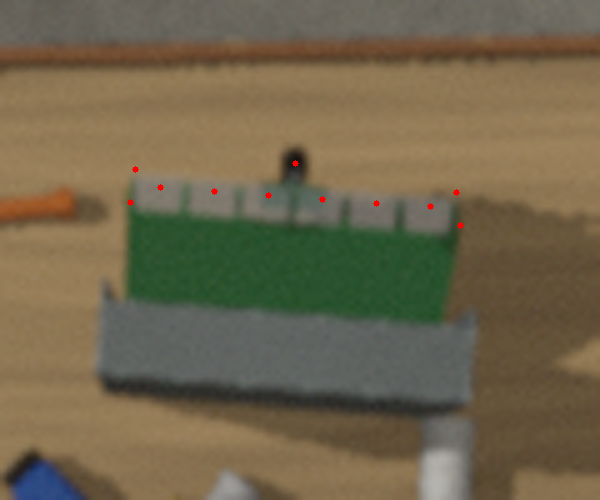

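Run:
```python
from workcell import r,grab_frame
import h
from h import *
from scipy.optimize import least_squares
f=grab_frame("top"); g=grab_frame("scene")
T=lambda p:np.array(p)/5+[215,110]-.4
S=lambda p:np.array(p)/4+[180,100]-.4
# dividers at front edge y between bays visible in top: front edge (x=0,z=.112), back edge (x=-.036..-.033)
obs=[(f,(.033,0,.103),T((293,163))),(g,(.033,0,.103),S((110,496))),
(f,(0,.1005,.112),T((135,177))),(f,(0,-.1005,.112),T((456,199))),(f,(-.036,.1005,.112),T((128,214))),(f,(-.036,-.1005,.112),T((452,236))),
(g,(0,-.1005,.112),S((28,405))),(g,(-.036,-.1005,.112),S((46,364)))]
def fun(q):
    h.HX=q[1]; return np.concatenate([proj(F,bw(X,q[0])+[0,0,0])-u for F,X,u in obs])
o=least_squares(fun,[.75,0]); print(o.x, o.fun.reshape(-1,2).round(1))
q=o.x; h.HX=q[1]
for n,F,off,k,im in (("s",g,(180,100),4,"pics/tilt2_s.png"),("t",f,(215,110),5,"pics/tilt2_t.png")):
    img=cv2.imread(im)
    for b in BAYS+[X for _,X,_ in obs]:
        u=((proj(F,bw(b,q[0]))-off+.4)*k).astype(int); cv2.circle(img,tuple(int(v) for v in u),2,(0,0,255),-1)
    cv2.imwrite(f"pics/ov2_{n}.png",img)
a=np.vstack([cv2.imread("pics/ov2_s.png")[300:],cv2.copyMakeBorder(cv2.imread("pics/ov2_t.png")[130:430,:560],0,0,0,0,0)]); cv2.imwrite("pics/ov2.png",a[:600])
```

```text
[ 7.23106487e-01 -4.00517586e-04] [[ 0.5  0.9]
 [ 0.1  0.6]
 [-0.5 -0.2]
 [ 0.6  0.1]
 [-0.  -0.3]
 [ 2.   0.1]
 [-1.1 -0.2]
 [ 0.1 -0.8]]
```

View pics/ov2.png

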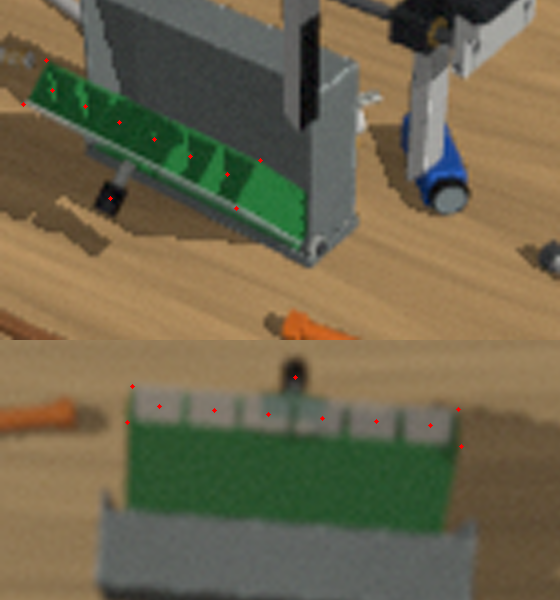

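The bin stands at about 0.72–0.77 rad, inside tolerance. Axle A is next, in the top view with its head at (147.9,165.1) and thread at (184.2,167.9). I'll grip it 27 mm from its middle towards the head.

```bash
cat >> h.py <<'E'
BA=0.735
AX=dict(A=((.5804,.312),1.473,-1.663),B=((.4883,.2816),-1.901,1.479),C=((.3788,.2923),1.928,-1.663),D=((.4837,-.321),-1.302,1.479),E=((.3787,-.2923),1.23,-1.663))
def wrap(d): return (d+np.pi)%(2*np.pi)-np.pi
def pick(n,z=0.003,off=.027):
    m,y,j=AX[n]; p=np.array([m[0]+off*np.cos(y),m[1]+off*np.sin(y),z]); return p,wrap(j-wrap(HY-y))
E
python3 - <<'E'
from workcell import r
from h import *
s=r.sense(); p,j=pick("A"); plan(s,p+[0,0,.08],j,None); plan(s,p,j,None)
E
```

```text
shift cm [ 16.66 -13.45 -13.42] turn -1.57 j7 -1.96 jawang -1.667 tcp [0.7022 0.1927 0.2512]
shift cm [ 24.66 -13.53 -13.43] turn -1.57 j7 -1.96 jawang -1.667 tcp [0.7022 0.1927 0.2512]
```

carry_out:
  commands:
    - [6,[2,-2,-2],-0.14]
    - [6,[4,-4,-4],-0.29]
    - [6,[6,-6,-6],-0.44]
    - [6,[8,-8,-8],-0.59]
    - [6,[10,-10,-10],-0.74]
    - [6,[12,-12,-12],-0.89]
    - [6,[14,-13.5,-13.4],-1.04]
    - [6,[16,-13.5,-13.4],-1.19]
    - [6,[16.6,-13.5,-13.4],-1.34]
    - [6,[16.6,-13.5,-13.4],-1.48]
    - [6,[16.6,-13.5,-13.4],-1.57]
    - [6,[16.6,-13.5,-13.4],-1.57]
  force: 15

```text
time: 8.7
tool_pos: [0.5836, 0.3363, 0.0837]
eef_rot: [-0.178, 1.559, -0.278]
wrist_force: [0.5, -0.4, -0.1]
width: 0.0599
```

Run:
```python
from workcell import r,grab_frame
from h import *
g=grab_frame("scene"); crop(g,290,140,120,120,f"pics/pA.png",5)
s=r.sense(); p,j=pick("A"); plan(s,p+[0,0,.08],j,None); plan(s,p,j,None)
```

```text
shift cm [ 0.07  0.22 -0.07] turn -0.004 j7 -0.96 jawang -0.102 tcp [0.5835 0.3366 0.0838]
shift cm [ 8.07  0.23 -0.16] turn -0.004 j7 -0.96 jawang -0.102 tcp [0.5835 0.3366 0.0838]
```

View pics/pA.png

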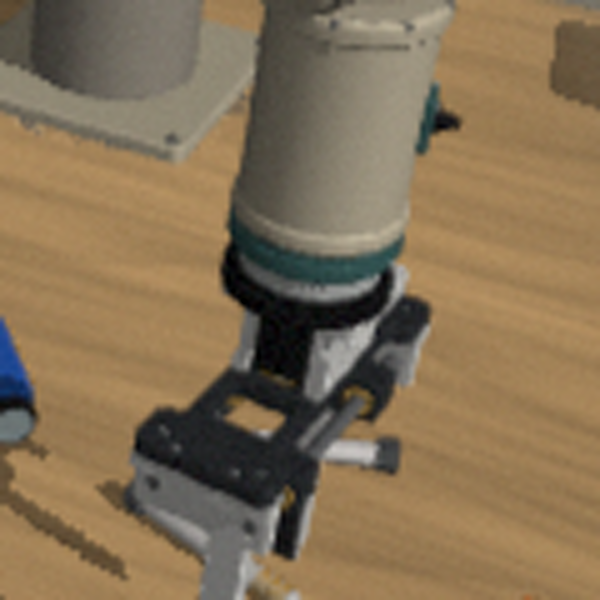

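carry_out:
  commands:
    - [6,[3,0.2,-0.1],0]
    - [6,[5.5,0.2,-0.1],0]
    - [6,[7.3,0.2,-0.15],0]
    - [6,[8,0.2,-0.15],0]
    - [1,[8,0.2,-0.15],0]
    - [1,[8,0.2,-0.15],0]
    - [1,[8,0.2,-0.15],0]
    - [1,[8,0.2,-0.15],0]
    - [1,[8,0.2,-0.15],0]
    - [1,[8,0.2,-0.15],0]
    - [1,[8,0.2,-0.15],0]
    - [1,[8,0.2,-0.15],0]
  force: 15

```text
time: 9.95
tool_pos: [0.5833, 0.3386, 0.0041]
eef_rot: [-0.132, 1.559, -0.234]
wrist_force: [-0.1, 0.2, 1.7]
width: 0.0147
```

carry_out:
  commands:
    - [1,[0,0,0],0]
    - [1,[-2,0,0],0]
    - [1,[-4,0,0],0]
    - [1,[-8,0,0],0]
    - [1,[-12,0,0],0]
    - [1,[-15,0,0],0]
    - [1,[-15,0,0],0]

```text
time: 10.65
tool_pos: [0.584, 0.3412, 0.1589]
eef_rot: [0.223, 1.552, 0.121]
wrist_force: [-0.1, 0.8, -0.7]
width: 0.0146
```

```bash
cat > lk.py <<'E'
from workcell import r,grab_frame
from h import *
import sys
n=sys.argv[1]; R=180
s=r.sense(); g=grab_frame("scene"); f=grab_frame("top")
o=[]
for F in (g,f):
    u=proj(F,s["tool_pos"]).astype(int); x0=int(np.clip(u[0]-40,0,432)); y0=int(np.clip(u[1]-40,0,304))
    im=F["pixels"][y0:y0+80,x0:x0+80,::-1]; o.append(cv2.resize(im,(400,400),interpolation=cv2.INTER_CUBIC)); print("crop",x0,y0,"k5")
cv2.imwrite(f"pics/{n}.png",np.hstack(o))
print(s["width"],s["wrist_force"].round(1),s["tool_pos"].round(4),s["time"])
E
python3 lk.py A1
```

```text
crop 306 194 k5
crop 103 118 k5
0.014614077103799254 [-0.1  0.8 -0.7] [0.584  0.3412 0.1589] 10.65
```

View pics/A1.png

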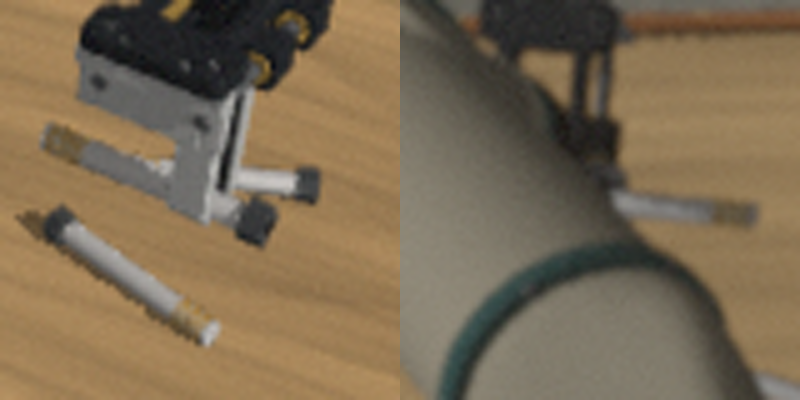

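```bash
cat >> h.py <<'E'
def tiltpos(z,y=0.0,dx=.0168): return hw(-.056-dx,y,z)
E
python3 - <<'E'
from workcell import r
from h import *
s=r.sense(); j=AX["A"][2]; plan(s,tiltpos(.205),j,None); plan(s,tiltpos(.168),j,None)
E
```

```text
shift cm [ -5.11 -37.4   -6.83] turn 1.561 j7 -0.93 jawang -0.102 tcp [0.5816 0.3389 0.1541]
shift cm [ -1.41 -37.39  -6.87] turn 1.561 j7 -0.93 jawang -0.102 tcp [0.5816 0.3389 0.1541]
```

carry_out:
  commands:
    - [1,[-3,-2,-1],0.14]
    - [1,[-5,-6,-2],0.28]
    - [1,[-6,-10,-3],0.42]
    - [1,[-6,-14,-4],0.56]
    - [1,[-6,-18,-5],0.7]
    - [1,[-6,-22,-6],0.84]
    - [1,[-6,-26,-6.8],0.98]
    - [1,[-6,-30,-6.8],1.12]
    - [1,[-6,-34,-6.8],1.26]
    - [1,[-6,-37,-6.8],1.4]
    - [1,[-6,-37.4,-6.8],1.56]
    - [1,[-6,-37.4,-6.8],1.56]

```text
time: 11.95
tool_pos: [0.4738, -0.0277, 0.2124]
eef_rot: [1.236, 1.562, -0.43]
wrist_force: [-0.0, 0.8, -1.4]
width: 0.0144
```

```bash
python3 lk.py A2
python3 - <<'E'
from workcell import r
from h import *
s=r.sense(); j=AX["A"][2]; plan(s,tiltpos(.205),j,None); plan(s,tiltpos(.168),j,None);  plan(s,tiltpos(.135),j,None)
E
```

```text
crop 201 116 k5
crop 232 152 k5
0.014411102610692948 [-0.   0.8 -1.4] [ 0.4738 -0.0277  0.2124] 11.95
shift cm [0.78 0.05 0.05] turn 0.005 j7 -1.66 jawang -1.658 tcp [ 0.4745 -0.0255  0.2128]
shift cm [4.48 0.02 0.04] turn 0.005 j7 -1.66 jawang -1.658 tcp [ 0.4745 -0.0255  0.2128]
shift cm [ 7.78 -0.01  0.04] turn 0.005 j7 -1.66 jawang -1.658 tcp [ 0.4745 -0.0255  0.2128]
```

View pics/A2.png

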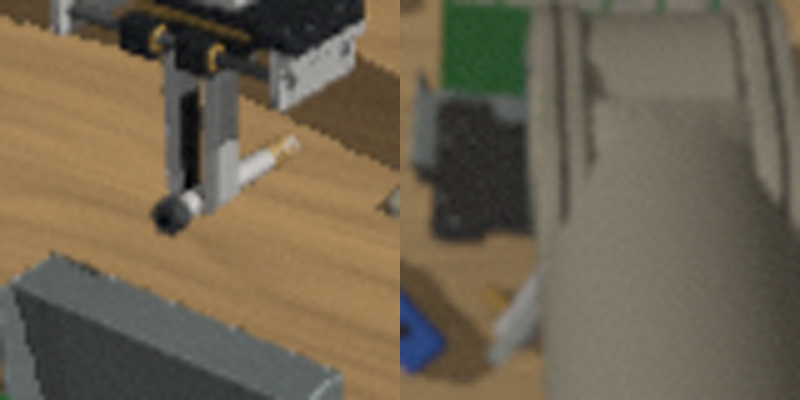

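carry_out:
  commands:
    - [1,[3,0,0],0]
    - [1,[5,0,0],0]
    - [1,[5.5,0,0],0]
    - [1,[5.8,0,0],0]
    - [1,[6.1,0,0],0]
    - [1,[6.4,0,0],0]
    - [1,[6.7,0,0],0]
    - [1,[7,0,0],0]
    - [1,[7.3,0,0],0]
    - [1,[7.65,0,0],0]
    - [1,[7.65,0,0],0]

```text
time: 13.15
tool_pos: [0.474, -0.0256, 0.1356]
eef_rot: [1.3, 1.563, -0.358]
wrist_force: [-2.2, 1.2, -0.5]
width: 0.0146
```

```bash
python3 lk.py A3
```

```text
crop 202 138 k5
crop 230 154 k5
0.014619400355591342 [-2.2  1.2 -0.5] [ 0.474  -0.0256  0.1356] 13.15
```

View pics/A3.png

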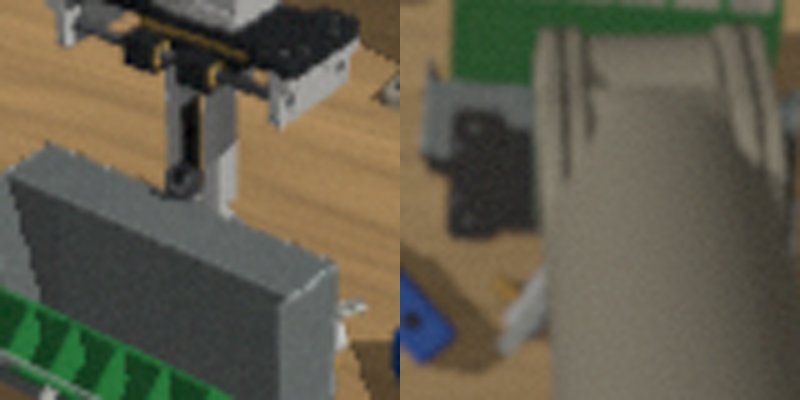

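carry_out:
  commands:
    - [1,[-4,0,0],0]
    - [1,[-9,0,0],0]
    - [1,[-13,1,0],0]
    - [1,[-15,5,0],0]
    - [1,[-15,10,0],0]
    - [1,[-15,14,0],0]
    - [1,[-15,18,0],0]
    - [1,[-15,21,0],0]
    - [1,[-15,21,0],0]

```text
time: 14.15
tool_pos: [0.6854, -0.0439, 0.2854]
eef_rot: [1.321, 1.562, -0.337]
wrist_force: [0.2, 0.5, -1.4]
width: 0.0147
```

```bash
python3 lk.py A4
```

```text
crop 148 125 k5
crop 238 68 k5
0.014733132004309642 [ 0.2  0.5 -1.4] [ 0.6854 -0.0439  0.2854] 14.15
```

View pics/A4.png

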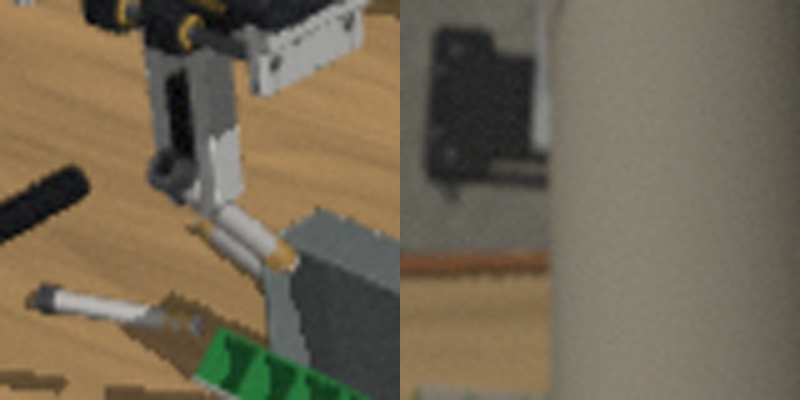

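The hood trick worked. The thread end is now down toward the robot at scene crop (287,258), and the head is at (165,165). I'll measure the tilt in the tool's plane.

```bash
cat > ang.py <<'E'
# usage: ang.py x0 y0 hx hy tx ty  (scene crop k5 pixels of head end centre, thread end centre)
from workcell import r,grab_frame
from h import *
import sys
x0,y0,hx,hy,tx,ty=map(float,sys.argv[1:7])
s=r.sense(); g=grab_frame("scene"); R=np.array(g["R"]); C=-R.T@g["t"]
c,sn=np.cos(HY),np.sin(HY); n=np.array([-sn,c,0]); P=s["tool_pos"]
o=[]
for u in ((hx,hy),(tx,ty)):
    p=np.array(u)/5+[x0,y0]-.4
    d=R.T@np.linalg.inv(K(g))@np.r_[p,1]; q=C+d*(n@(P-C))/(n@d); q=q-P
    o.append([q[0]*c+q[1]*sn,q[2]]); 
o=np.array(o); d=o[0]-o[1]; print("rel TCP (x,z) head,thread",o.round(4).tolist(),"len",np.linalg.norm(d).round(4),"angle from vertical",np.arctan2(d[0],d[1]).round(3))
E
python3 ang.py 148 125 165 168 287 258
python3 - <<'E'
from workcell import r
from h import *
s=r.sense(); R=rot(s); print(R.round(3)); j=-1.663
# thread end target: along bay axis of bay1
for b in (0,5):
  for zz in (.21,.133):
    p=bw((BAYS[b][0],BAYS[b][1],zz),BA); plan(s,p-[0,0,.005],j,None)
E
```

```text
rel TCP (x,z) head,thread [[0.0273, 0.0307], [-0.0485, -0.0589]] len 0.1174 angle from vertical 0.702
[[ 0.006  0.996 -0.087]
 [-0.003 -0.087 -0.996]
 [-1.     0.006  0.002]]
shift cm [11.21 -0.81  8.39] turn 0.005 j7 -1.62 jawang -1.658 tcp [ 0.6815 -0.0436  0.2868]
shift cm [16.89 -6.01  8.35] turn 0.005 j7 -1.62 jawang -1.658 tcp [ 0.6815 -0.0436  0.2868]
shift cm [11.17 -0.72 -8.11] turn 0.005 j7 -1.62 jawang -1.658 tcp [ 0.6815 -0.0436  0.2868]
shift cm [16.85 -5.92 -8.15] turn 0.005 j7 -1.62 jawang -1.658 tcp [ 0.6815 -0.0436  0.2868]
```

carry_out:
  commands:
    - [1,[0,-0.2,3],0.005]
    - [1,[2,-0.5,6],0.005]
    - [1,[5,-0.8,8.4],0.005]
    - [1,[8,-0.8,8.4],0.005]
    - [1,[10,-0.8,8.4],0.005]
    - [1,[11,-0.8,8.4],0.005]
    - [1,[11,-0.8,8.4],0.005]
    - [1,[11,-0.8,8.4],0.005]

```text
time: 15.1
tool_pos: [0.6674, -0.1267, 0.1783]
eef_rot: [1.303, 1.563, -0.359]
wrist_force: [-0.4, 0.0, -1.0]
width: 0.0146
```

```bash
python3 lk.py A5;  python3 - <<'E'
from workcell import r
from h import *
s=r.sense(); j=-1.663
for zz in (.21,.128):
    p=bw((BAYS[0][0],BAYS[0][1],zz),BA); plan(s,p-[0,0,.003],j,None)
E
```

```text
crop 133 148 k5
crop 265 84 k5
0.014582702946690639 [-0.4  0.  -1. ] [ 0.6674 -0.1267  0.1783] 15.1
shift cm [ 0.18 -0.1   0.  ] turn 0.0 j7 -1.5 jawang -1.663 tcp [ 0.6678 -0.1268  0.1787]
shift cm [ 6.21 -5.66 -0.01] turn 0.0 j7 -1.5 jawang -1.663 tcp [ 0.6678 -0.1268  0.1787]
```

View pics/A5.png

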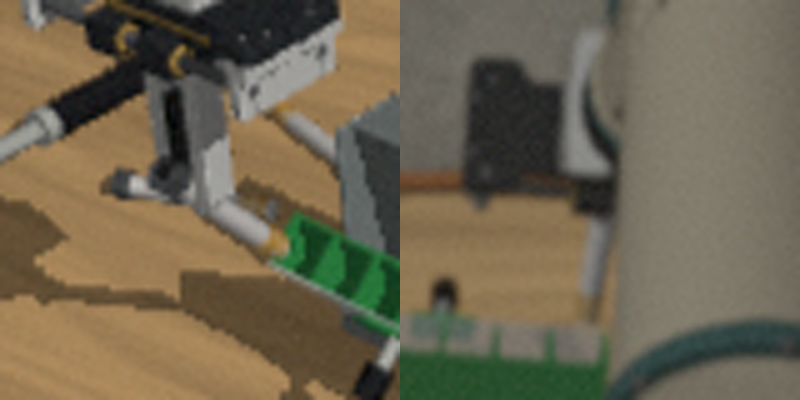

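Run:
```python
from workcell import r,grab_frame
from h import *
s=r.sense(); f=grab_frame("top"); g=grab_frame("scene"); c,sn=np.cos(HY),np.sin(HY)
tip=s["tool_pos"]+[-.05*c,-.05*sn,-.059]
b=bw(BAYS[0],BA)
for F,o in ((f,(265,84)),(g,(133,148))): print("tip",((proj(F,tip)-o+.4)*5).round(),"bay1",((proj(F,b)-o+.4)*5).round())
print(tip,b)
```

```text
tip [185. 312.] bay1 [181. 344.]
tip [277. 247.] bay1 [299. 251.]
[ 0.61803426 -0.1221401   0.11965683] [ 0.60137722 -0.12064591  0.10715561]
```

carry_out:
  commands:
    - [1,[0.8,-0.8,0],0]
    - [1,[1.6,-1.5,0],0]
    - [1,[2.4,-2.2,0],0]
    - [1,[3.2,-2.9,0],0]
    - [1,[4,-3.6,0],0]
    - [1,[4.8,-4.4,0],0]
    - [1,[5.5,-5,0],0]
    - [1,[6,-5.5,0],0]
    - [1,[6,-5.5,0],0]

```text
time: 16.2
tool_pos: [0.6121, -0.1218, 0.117]
eef_rot: [1.243, 1.564, -0.42]
wrist_force: [0.5, 0.5, -0.6]
width: 0.0144
```

```bash
python3 lk.py A6
```

```text
crop 149 156 k5
crop 261 108 k5
0.01439964675700872 [ 0.5  0.5 -0.6] [ 0.6121 -0.1218  0.117 ] 16.2
```

View pics/A6.png

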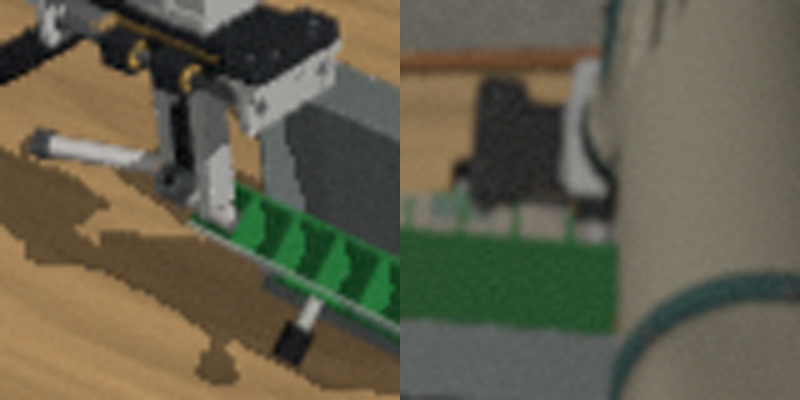

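carry_out:
  commands:
    - [3.6,[0,0,0],0]
    - [3.6,[0,0,0],0]
    - [3.6,[0,0,0],0]
    - [3.6,[0,0,0],0]
    - [3.6,[0,0,0],0]
    - [3.6,[0,0,0],0]
    - [3.6,[-3,0.5,0],0]
    - [3.6,[-7,1,0],0]
    - [3.6,[-12,1,0],0]
    - [6,[-14,1,-4],0]
    - [6,[-14,1,-9],0]
    - [6,[-14,1,-14],0]

```text
time: 17.5
tool_pos: [0.6359, 0.0178, 0.2591]
eef_rot: [1.411, 1.559, -0.254]
wrist_force: [1.0, 0.1, -0.1]
width: 0.0563
```

```bash
python3 look.py A7;python3 - <<'E'
from workcell import r
from h import *
s=r.sense(); p,j=pick("B",off=.032); plan(s,p+[0,0,.08],j,None); plan(s,p,j,None)
E
```

```text
0.05938659480724646 [-0.17513873  0.63383873 -0.05272926] [0.6353825  0.02821799 0.25785901] 17.6
shift cm [ 17.43 -17.62 -20.91] turn -1.32 j7 -1.73 jawang -1.65 tcp [0.6354 0.0282 0.2579]
shift cm [ 25.43 -17.69 -20.87] turn -1.32 j7 -1.73 jawang -1.65 tcp [0.6354 0.0282 0.2579]
```

View pics/A7_s.png

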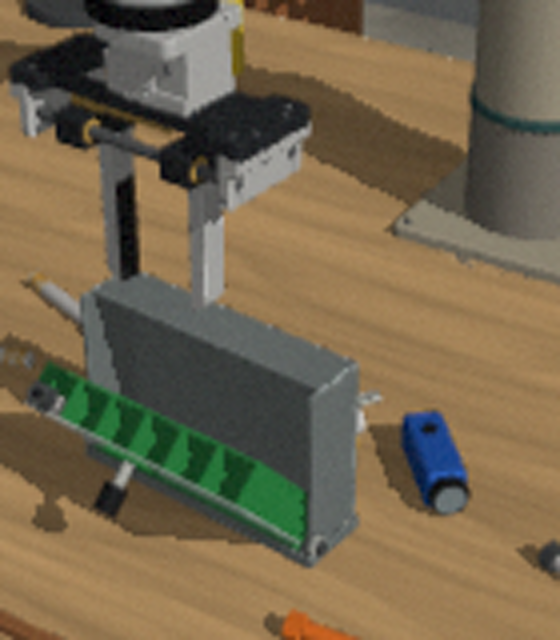

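Axle A is home in bay 1, its head visible at scene crop (42,397). Axle B is next, with its thread at top (157.6,188.4) and head at (193.2,199.9).

carry_out:
  commands:
    - [6,[-1,-2,-2.5],-0.12]
    - [6,[0,-4,-5],-0.24]
    - [6,[1,-6,-8],-0.36]
    - [6,[3,-8,-11],-0.48]
    - [6,[5,-10,-14],-0.6]
    - [6,[7,-12,-17],-0.72]
    - [6,[9,-14.5,-20],-0.84]
    - [6,[11,-17.6,-20.9],-0.96]
    - [6,[13,-17.6,-20.9],-1.08]
    - [6,[14,-17.6,-20.9],-1.2]
    - [6,[14,-17.6,-20.9],-1.32]
    - [6,[14,-17.6,-20.9],-1.32]

```text
time: 18.8
tool_pos: [0.4776, 0.2508, 0.1168]
eef_rot: [0.789, 1.562, 0.46]
wrist_force: [0.6, 0.2, -0.5]
width: 0.0599
```

```bash
python3 lk.py B1;python3 - <<'E'
from workcell import r
from h import *
s=r.sense(); p,j=pick("B",off=.032); plan(s,p+[0,0,.08],j,None); plan(s,p,j,None)
E
```

```text
crop 286 173 k5
crop 138 155 k5
0.05987052798149549 [ 0.6  0.2 -0.5] [0.4776 0.2508 0.1168] 18.8
shift cm [ 3.44  0.01 -0.05] turn -0.004 j7 -1.16 jawang -0.333 tcp [0.478  0.2509 0.1174]
shift cm [11.44 -0.05 -0.11] turn -0.004 j7 -1.16 jawang -0.333 tcp [0.478  0.2509 0.1174]
```

View pics/B1.png

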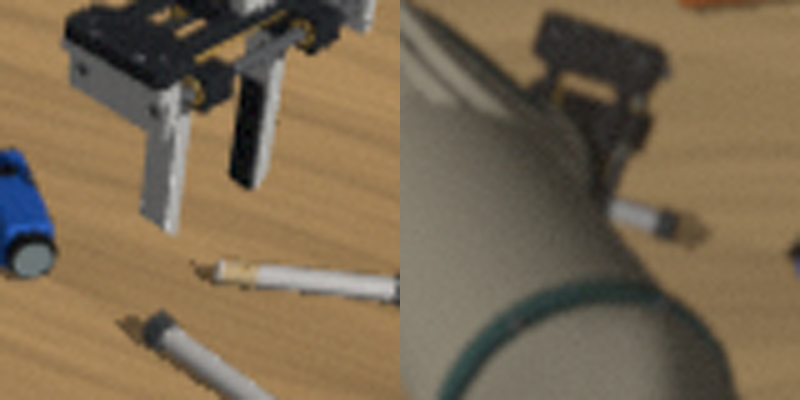

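Run:
```python
from workcell import r,grab_frame
from h import *
g=grab_frame("scene"); f=grab_frame("top")
hs=back(g,np.array([[147,323]])/5+[286,173]-.4,.0095)[0]; ht=back(f,np.array([[277,222]])/5+[138,155]-.4,.0095)[0]
p,j=pick("B",off=.032); y=AX["B"][1]; u=np.array([np.cos(y),np.sin(y)])
for h_ in (hs,ht): d=(h_-p)[:2]; print(h_.round(4),"along",(d@u).round(4),"lat",(d@[-u[1],u[0]]).round(4))
crop(g,290,150,110,110,"pics/B2.png",5)
```

```text
[0.4679 0.2214 0.0095] along 0.0315 lat 0.0002
[0.4713 0.224  0.0095] along 0.028 lat 0.0026
```

View pics/B2.png

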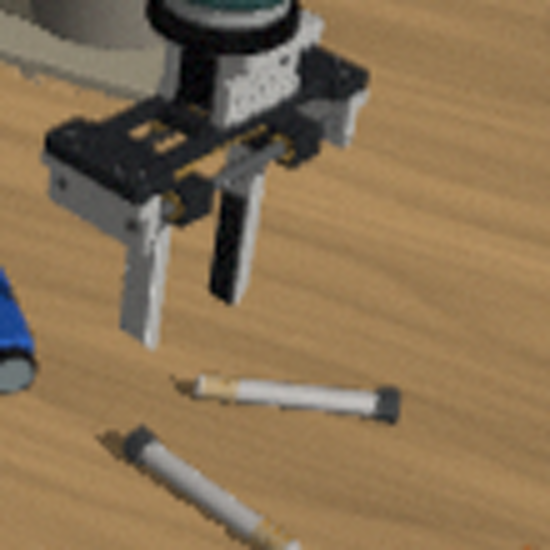

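carry_out:
  commands:
    - [6,[4,0,-0.1],0]
    - [6,[8,0,-0.1],0]
    - [6,[10.3,0,-0.1],0]
    - [6,[11.4,0,-0.1],0]
    - [1,[11.4,0,-0.1],0]
    - [1,[11.4,0,-0.1],0]
    - [1,[11.4,0,-0.1],0]
    - [1,[11.4,0,-0.1],0]
    - [1,[11.4,0,-0.1],0]
    - [1,[11.4,0,-0.1],0]
    - [1,[11.4,0,-0.1],0]
    - [1,[11.4,0,-0.1],0]

```text
time: 20.2
tool_pos: [0.4785, 0.2519, 0.004]
eef_rot: [0.742, 1.559, 0.409]
wrist_force: [0.2, 0.4, 4.5]
width: 0.0147
```

carry_out:
  commands:
    - [1,[0,0,0],0]
    - [1,[-2,0,0],0]
    - [1,[-4,0,0],0]
    - [1,[-8,0,0],0]
    - [1,[-12,0,0],0]
    - [1,[-16,0,0],0]
    - [1,[-19,0,0],0]
    - [1,[-20,0,0],0]

```text
time: 21.0
tool_pos: [0.4778, 0.2519, 0.2068]
eef_rot: [0.769, 1.554, 0.437]
wrist_force: [0.9, 0.7, -1.3]
width: 0.0143
```

```bash
python3 lk.py B3;python3 - <<'E'
from workcell import r
from h import *
s=r.sense(); j=AX["B"][2]; plan(s,tiltpos(.205),j,None); 
E
```

```text
crop 290 146 k5
crop 131 152 k5
0.014287150116570068 [ 0.9  0.7 -1.3] [0.4778 0.2519 0.2068] 21.0
shift cm [ -0.18 -26.27   8.87] turn -1.812 j7 -1.11 jawang -0.333 tcp [0.477  0.2512 0.2047]
```

View pics/B3.png

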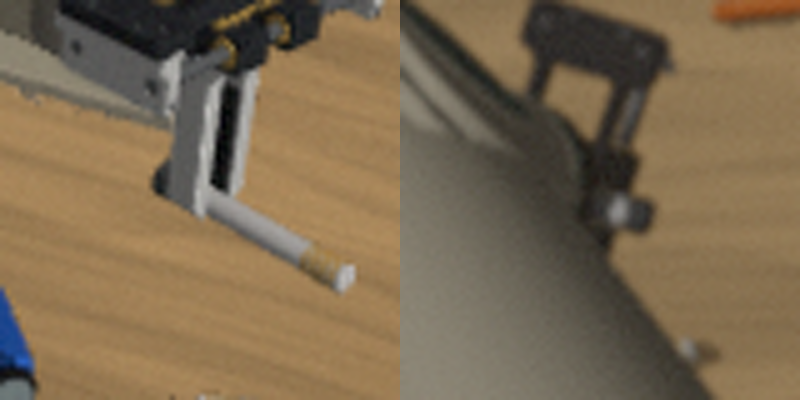

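carry_out:
  commands:
    - [1,[-2,-2,1],-0.145]
    - [1,[-2,-4,2],-0.29]
    - [1,[-2,-7,3],-0.435]
    - [1,[-2,-10,4],-0.58]
    - [1,[-2,-13,5],-0.725]
    - [1,[-2,-16,6],-0.87]
    - [1,[-2,-19,7],-1.015]
    - [1,[-2,-22,8],-1.16]
    - [1,[-2,-24,8.8],-1.305]
    - [1,[-2,-26,8.8],-1.45]
    - [1,[-2,-26.3,8.8],-1.6]
    - [1,[-2,-26.3,8.8],-1.75]

```text
time: 22.3
tool_pos: [0.4724, -0.0276, 0.2209]
eef_rot: [-0.782, 1.561, 0.64]
wrist_force: [0.9, 0.3, -1.3]
width: 0.0143
```

Run:
```python
from workcell import r
from h import *
s=r.sense(); j=AX["B"][2]; plan(s,tiltpos(.2,dx=.016),j,None);plan(s,tiltpos(.137,dx=.016),j,None);
```

```text
shift cm [ 2.09 -0.31  0.18] turn -0.057 j7 0.94 jawang 1.422 tcp [ 0.4724 -0.0276  0.2209]
shift cm [ 8.39 -0.26  0.13] turn -0.057 j7 0.94 jawang 1.422 tcp [ 0.4724 -0.0276  0.2209]
```

carry_out:
  commands:
    - [1,[2,-0.3,0.15],-0.057]
    - [1,[4.5,-0.3,0.15],-0.057]
    - [1,[5.5,-0.28,0.15],-0.057]
    - [1,[6,-0.27,0.14],-0.057]
    - [1,[6.3,-0.27,0.14],-0.057]
    - [1,[6.7,-0.27,0.14],-0.057]
    - [1,[7.1,-0.27,0.14],-0.057]
    - [1,[7.5,-0.27,0.14],-0.057]
    - [1,[7.9,-0.27,0.14],-0.057]
    - [1,[8.2,-0.27,0.14],-0.057]
    - [1,[8.4,-0.27,0.14],-0.057]
    - [1,[8.4,-0.27,0.14],-0.057]

```text
time: 23.5
tool_pos: [0.4749, -0.0257, 0.137]
eef_rot: [-0.766, 1.562, 0.713]
wrist_force: [-5.1, 1.2, 7.8]
width: 0.0147
```

Run:
```python
from workcell import r
from h import *
s=r.sense(); j=AX["B"][2]; print(s["wrist_force"]); p=bw((BAYS[1][0],BAYS[1][1],.21),BA); plan(s,p+[0,0,.12],j,None);
```

```text
[-5.06428394  1.23493734  7.7958388 ]
shift cm [-16.2  -20.14  -4.89] turn -0.0 j7 0.84 jawang 1.479 tcp [ 0.4749 -0.0257  0.137 ]
```

carry_out:
  commands:
    - [1,[-4,0,0],0]
    - [1,[-9,0,0],0]
    - [1,[-13,-1,0],0]
    - [1,[-16,-5,-1],0]
    - [1,[-16.2,-9,-2],0]
    - [1,[-16.2,-13,-3],0]
    - [1,[-16.2,-17,-4],0]
    - [1,[-16.2,-20,-4.9],0]
    - [1,[-16.2,-20,-4.9],0]
    - [1,[-16.2,-20,-4.9],0]

```text
time: 24.5
tool_pos: [0.6682, -0.0937, 0.2987]
eef_rot: [-0.566, 1.563, 0.913]
wrist_force: [-0.8, 1.2, -0.5]
width: 0.0147
```

```bash
python3 lk.py B4
```

```text
crop 137 112 k5
crop 258 72 k5
0.014675085772240557 [-0.8  1.2 -0.5] [ 0.6682 -0.0937  0.2987] 24.5
```

View pics/B4.png

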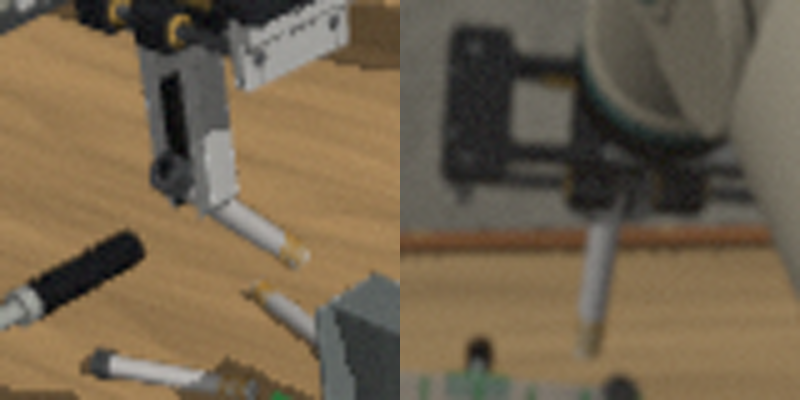

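```bash
python3 ang.py 137 112 167 167 299 257;python3 - <<'E'
from workcell import r
from h import *
s=r.sense(); j=AX["B"][2];
for zz in (.21,.135):
    p=bw((BAYS[1][0],BAYS[1][1],zz),BA); plan(s,p-[0,0,.003],j,None)
E
```

```text
rel TCP (x,z) head,thread [[0.0212, 0.0293], [-0.0609, -0.0609]] len 0.1219 angle from vertical 0.739
shift cm [12.33 -0.16 -0.12] turn 0.001 j7 1.18 jawang 1.48 tcp [ 0.6676 -0.0932  0.3002]
shift cm [17.87  4.9  -0.14] turn 0.001 j7 1.18 jawang 1.48 tcp [ 0.6676 -0.0932  0.3002]
```

carry_out:
  commands:
    - [1,[4,-0.16,-0.12],0]
    - [1,[8,-0.16,-0.12],0]
    - [1,[11,-0.16,-0.12],0]
    - [1,[12.3,-0.16,-0.12],0]
    - [1,[13,0.5,-0.12],0]
    - [1,[13.8,1.2,-0.13],0]
    - [1,[14.6,1.95,-0.13],0]
    - [1,[15.4,2.65,-0.13],0]
    - [1,[16.2,3.4,-0.14],0]
    - [1,[17,4.1,-0.14],0]
    - [1,[17.6,4.65,-0.14],0]
    - [1,[17.9,4.9,-0.14],0]

```text
time: 25.85
tool_pos: [0.6189, -0.0893, 0.1203]
eef_rot: [-0.709, 1.563, 0.771]
wrist_force: [0.7, 0.5, -0.6]
width: 0.0148
```

```bash
python3 lk.py B5
```

```text
crop 156 160 k5
crop 250 105 k5
0.014831578429380274 [ 0.7  0.5 -0.6] [ 0.6189 -0.0893  0.1203] 25.85
```

View pics/B5.png

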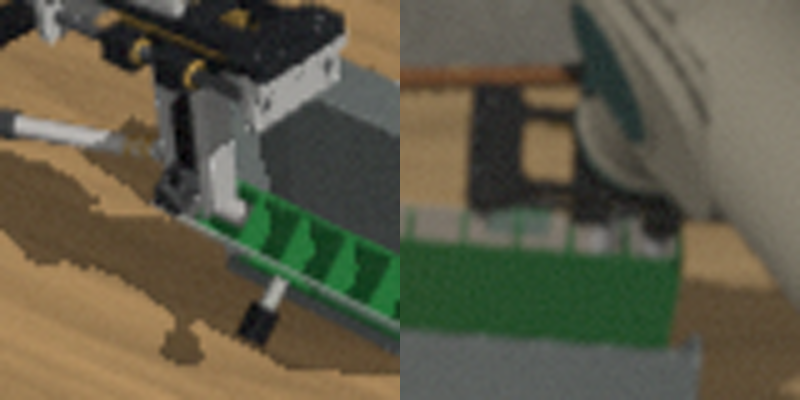

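carry_out:
  commands:
    - [3.2,[0,0,0],0]
    - [3.2,[0,0,0],0]
    - [3.2,[0,0,0],0]
    - [3.2,[0,0,0],0]
    - [3.2,[0,0,0],0]
    - [3.2,[0,0,0],0]
    - [3.2,[-3,-0.5,0],0]
    - [3.2,[-7,-1,0],0]
    - [3.2,[-12,-1,0],0]
    - [6,[-14,-1,4],0]
    - [6,[-14,-1,9],0]
    - [6,[-14,-1,14],0]

```text
time: 27.15
tool_pos: [0.6417, 0.0494, 0.2626]
eef_rot: [-0.888, 1.561, 0.59]
wrist_force: [1.1, 0.8, -0.2]
width: 0.0525
```

```bash
python3 look.py B6;python3 - <<'E'
from workcell import r
from h import *
s=r.sense(); p,j=pick("C",off=.032); plan(s,p+[0,0,.11],j,None); plan(s,p,j,None)
E
```

```text
0.05888763946979066 [-0.41939729  0.36101274  0.62651177] [0.64011772 0.05931272 0.2627784 ] 27.25
shift cm [15.11 29.31 23.9 ] turn 1.135 j7 0.93 jawang 1.493 tcp [0.6401 0.0593 0.2628]
shift cm [26.11 29.37 23.76] turn 1.135 j7 0.93 jawang 1.493 tcp [0.6401 0.0593 0.2628]
```

View pics/B6_s.png

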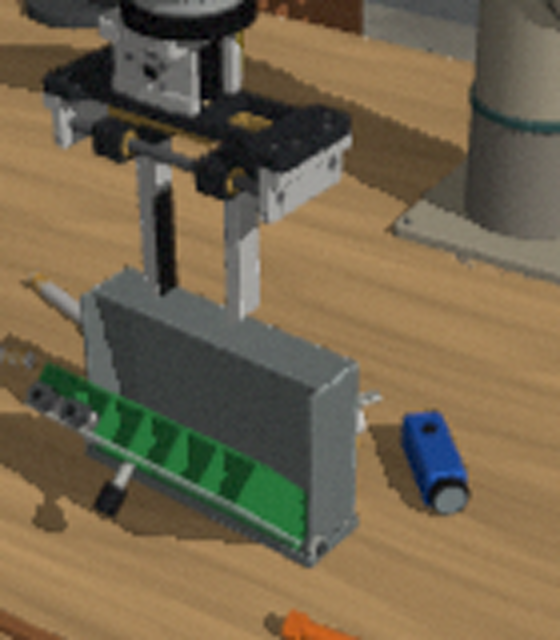

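Heads at (42,397) and (75,410): two axles are home. Axle C is next, with its head at top (154.9,234.6).

carry_out:
  commands:
    - [6,[0,3,3],0.1]
    - [6,[1,6,6],0.2]
    - [6,[2,9,9],0.3]
    - [6,[4,12,12],0.4]
    - [6,[6,15,14],0.5]
    - [6,[8,18,16],0.6]
    - [6,[10,21,18],0.7]
    - [6,[12,24,20],0.8]
    - [6,[14,27,22],0.9]
    - [6,[15,29.3,23.9],1.0]
    - [6,[15,29.3,23.9],1.13]
    - [6,[15,29.3,23.9],1.13]

```text
time: 28.45
tool_pos: [0.367, 0.3228, 0.114]
eef_rot: [0.667, 1.557, 1.032]
wrist_force: [-0.4, 0.6, 0.1]
width: 0.0599
```

Run:
```python
from workcell import r,grab_frame
from h import *
g=grab_frame("scene"); crop(g,270,120,110,110,"pics/C1.png",5); f=grab_frame("top"); crop(f,130,180,100,80,"pics/C1t.png",5)
s=r.sense(); p,j=pick("C",off=.032); plan(s,p+[0,0,.11],j,None); plan(s,p,j,None)
```

```text
shift cm [ 0.12  0.06 -0.05] turn 0.008 j7 -0.83 jawang 0.365 tcp [0.3683 0.3219 0.1142]
shift cm [11.12 -0.03 -0.17] turn 0.008 j7 -0.83 jawang 0.365 tcp [0.3683 0.3219 0.1142]
```

View pics/C1.png

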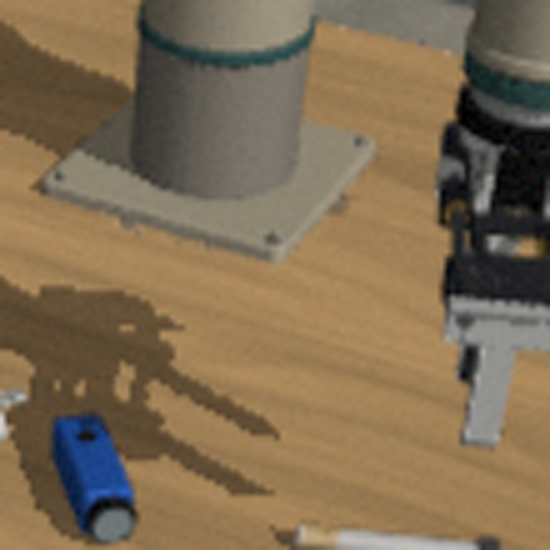

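View pics/C1t.png

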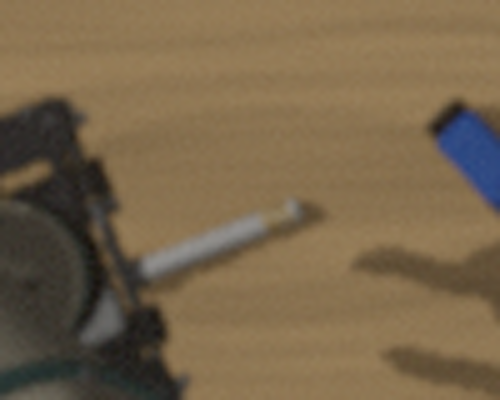

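carry_out:
  commands:
    - [6,[4,0,-0.1],0]
    - [6,[8,0,-0.15],0]
    - [6,[10.1,0,-0.17],0]
    - [6,[11.05,0,-0.17],0]
    - [1,[11.05,0,-0.17],0]
    - [1,[11.05,0,-0.17],0]
    - [1,[11.05,0,-0.17],0]
    - [1,[11.05,0,-0.17],0]
    - [1,[11.05,0,-0.17],0]
    - [1,[11.05,0,-0.17],0]
    - [1,[11.05,0,-0.17],0]
    - [1,[11.05,0,-0.17],0]

```text
time: 29.75
tool_pos: [0.3677, 0.3227, 0.004]
eef_rot: [0.615, 1.556, 0.98]
wrist_force: [-0.6, -0.7, 4.5]
width: 0.0144
```

carry_out:
  commands:
    - [1,[0,0,0],0]
    - [1,[-2,0,0],0]
    - [1,[-4,0,0],0]
    - [1,[-8,0,0],0]
    - [1,[-12,0,0],0]
    - [1,[-16,0,0],0]
    - [1,[-20,0,0],0]
    - [1,[-22,0,0],0]

```text
time: 30.55
tool_pos: [0.3665, 0.321, 0.2269]
eef_rot: [0.565, 1.552, 0.931]
wrist_force: [-0.0, -0.0, -0.2]
width: 0.0143
```

```bash
python3 lk.py C3;python3 - <<'E'
from workcell import r
from h import *
s=r.sense(); j=AX["C"][2]; plan(s,tiltpos(.225,dx=.016),j,None); 
E
```

```text
crop 331 128 k5
crop 103 194 k5
0.014269083301632726 [-0.  -0.  -0.2] [0.3665 0.321  0.2269] 30.55
shift cm [ -0.27 -36.34  -2.25] turn 2.028 j7 -0.71 jawang 0.365 tcp [0.3671 0.3213 0.2264]
```

View pics/C3.png

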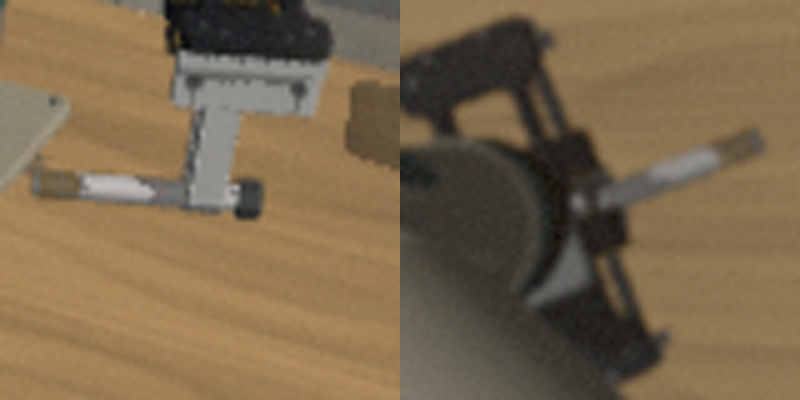

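carry_out:
  commands:
    - [1,[0,-3,0],0.145]
    - [1,[0,-6,0],0.29]
    - [1,[0,-9,0],0.435]
    - [1,[0,-12,-0.5],0.58]
    - [1,[0,-15,-1],0.725]
    - [1,[0,-18,-1.2],0.87]
    - [1,[0,-21,-1.4],1.015]
    - [1,[0,-24,-1.6],1.16]
    - [1,[0,-27,-1.8],1.305]
    - [1,[0,-30,-2],1.45]
    - [1,[0,-33,-2.2],1.595]
    - [1,[0,-36.3,-2.25],1.74]

```text
time: 31.85
tool_pos: [0.4745, -0.0269, 0.2206]
eef_rot: [2.417, 1.553, 1.036]
wrist_force: [0.1, -0.5, -0.8]
width: 0.0143
```

Run:
```python
from workcell import r
from h import *
s=r.sense(); j=AX["C"][2]; plan(s,tiltpos(.2,dx=.016),j,None);plan(s,tiltpos(.137,dx=.016),j,None);
```

```text
shift cm [ 2.06  0.12 -0.02] turn 0.282 j7 -1.38 jawang -1.381 tcp [ 0.4745 -0.0269  0.2206]
shift cm [8.36 0.05 0.06] turn 0.282 j7 -1.38 jawang -1.381 tcp [ 0.4745 -0.0269  0.2206]
```

carry_out:
  commands:
    - [1,[0.5,0.1,0],0.14]
    - [1,[2,0.1,0],0.282]
    - [1,[4.5,0.1,0],0.282]
    - [1,[5.5,0.07,0.05],0.282]
    - [1,[6,0.05,0.05],0.282]
    - [1,[6.4,0.05,0.05],0.282]
    - [1,[6.8,0.05,0.05],0.282]
    - [1,[7.2,0.05,0.05],0.282]
    - [1,[7.6,0.05,0.05],0.282]
    - [1,[8,0.05,0.05],0.282]
    - [1,[8.36,0.05,0.05],0.282]
    - [1,[8.36,0.05,0.05],0.282]

```text
time: 33.05
tool_pos: [0.4766, -0.0261, 0.1369]
eef_rot: [2.629, 1.552, 0.967]
wrist_force: [0.6, -0.4, 1.4]
width: 0.0147
```

Run:
```python
from workcell import r
from h import *
s=r.sense(); j=AX["C"][2]; print(s["wrist_force"]); p=bw((BAYS[2][0],BAYS[2][1],.21),BA); plan(s,p+[0,0,.12],j,None);
```

```text
[ 0.60197727 -0.37526468  1.43694277]
shift cm [-16.14  20.01   1.42] turn 0.0 j7 -1.62 jawang -1.663 tcp [ 0.4766 -0.0261  0.1369]
```

carry_out:
  commands:
    - [1,[-4,0,0],0]
    - [1,[-9,0,0],0]
    - [1,[-13,1,0],0]
    - [1,[-16,5,0.5],0]
    - [1,[-16.2,9,1],0]
    - [1,[-16.2,13,1.4],0]
    - [1,[-16.2,17,1.4],0]
    - [1,[-16.2,20,1.4],0]
    - [1,[-16.2,20,1.4],0]
    - [1,[-16.2,20,1.4],0]

```text
time: 34.05
tool_pos: [0.6722, -0.0608, 0.299]
eef_rot: [2.764, 1.554, 1.101]
wrist_force: [-0.8, 0.3, -0.6]
width: 0.0143
```

```bash
python3 lk.py C4
```

```text
crop 146 116 k5
crop 245 71 k5
0.014322362472904455 [-0.8  0.3 -0.6] [ 0.6722 -0.0608  0.299 ] 34.05
```

View pics/C4.png

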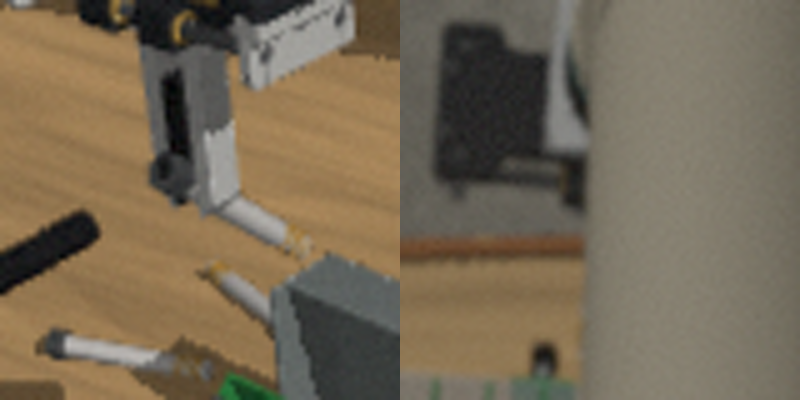

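```bash
python3 ang.py 146 116 167 165 303 248;python3 - <<'E'
from workcell import r
from h import *
s=r.sense(); j=AX["C"][2];
for zz in (.21,.135):
    p=bw((BAYS[2][0],BAYS[2][1],zz),BA); plan(s,p-[0,0,.003],j,None)
E
```

```text
rel TCP (x,z) head,thread [[0.0215, 0.0303], [-0.0657, -0.0582]] len 0.1243 angle from vertical 0.778
shift cm [12.37  0.02  0.21] turn 0.0 j7 -1.58 jawang -1.663 tcp [ 0.6717 -0.0608  0.3006]
shift cm [17.89 -5.05  0.3 ] turn 0.0 j7 -1.58 jawang -1.663 tcp [ 0.6717 -0.0608  0.3006]
```

carry_out:
  commands:
    - [1,[4,0.3,0.2],0]
    - [1,[8,0.3,0.2],0]
    - [1,[11,0.35,0.2],0]
    - [1,[12.4,0.35,0.2],0]
    - [1,[13.1,-0.2,0.2],0]
    - [1,[13.9,-0.9,0.2],0]
    - [1,[14.7,-1.65,0.25],0]
    - [1,[15.5,-2.4,0.25],0]
    - [1,[16.3,-3.15,0.3],0]
    - [1,[17.1,-3.9,0.3],0]
    - [1,[17.8,-4.5,0.3],0]
    - [1,[18.1,-4.8,0.3],0]

```text
time: 35.4
tool_pos: [0.6242, -0.0564, 0.1184]
eef_rot: [2.74, 1.553, 1.077]
wrist_force: [-0.2, 1.2, -1.2]
width: 0.0147
```

```bash
python3 lk.py C5
```

```text
crop 164 165 k5
crop 239 104 k5
0.014656742754321469 [-0.2  1.2 -1.2] [ 0.6242 -0.0564  0.1184] 35.4
```

View pics/C5.png

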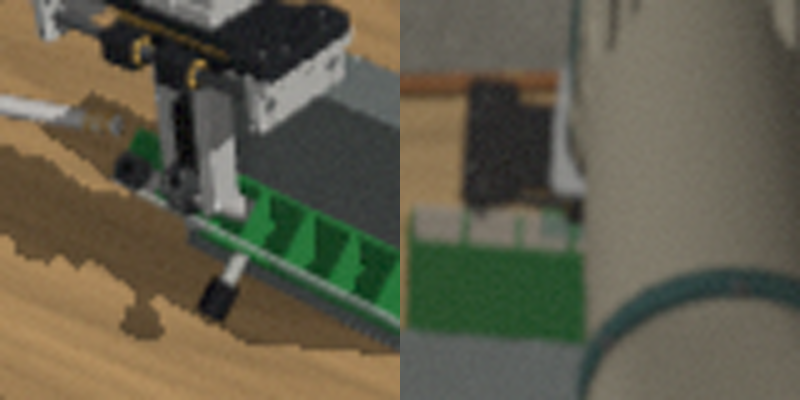

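carry_out:
  commands:
    - [3.2,[0,0,0],0]
    - [3.2,[0,0,0],0]
    - [3.2,[0,0,0],0]
    - [3.2,[0,0,0],0]
    - [3.2,[0,0,0],0]
    - [3.2,[0,0,0],0]
    - [3.2,[-3,0.5,0],0]
    - [3.2,[-7,1,0],0]
    - [3.2,[-12,1,0],0]
    - [6,[-14,1,4],0]
    - [6,[-14,1,9],0]
    - [6,[-14,1,14],0]

```text
time: 36.7
tool_pos: [0.6212, -0.2, 0.258]
eef_rot: [2.574, 1.552, 0.914]
wrist_force: [1.7, -0.7, -0.5]
width: 0.0523
```

```bash
python3 look.py C6;python3 - <<'E'
from workcell import r
from h import *
s=r.sense(); p,j=pick("D",off=.032); plan(s,p+[0,0,.11],j,None); plan(s,p,j,None)
E
```

```text
0.0590212293721688 [ 0.31752049 -0.39062663 -0.14517154] [ 0.6178458  -0.20998583  0.25663962] 36.8
shift cm [ 14.16 -11.11  15.54] turn -1.945 j7 -1.35 jawang -1.675 tcp [ 0.6178 -0.21    0.2566]
shift cm [ 25.16 -11.18  15.64] turn -1.945 j7 -1.35 jawang -1.675 tcp [ 0.6178 -0.21    0.2566]
```

View pics/C6_s.png

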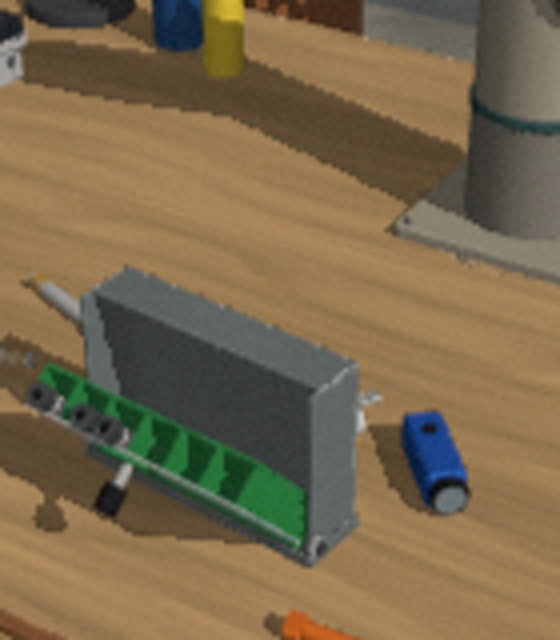

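Three axles are home, at (42,397), (82,418) and (113,428). Axle D is next, with its head at top (376.6,186.8).

```bash
sed -i 's/D=((.4837,-.321),-1.302,1.479)/D=((.4837,-.321),-1.302,-1.663)/' h.py
python3 - <<'E'
from workcell import r,grab_frame
from h import *
f=grab_frame("top"); crop(f,320,165,90,75,"pics/D0.png",8)
s=r.sense(); p,j=pick("D",off=.032); plan(s,p+[0,0,.11],j,None); plan(s,p,j,None)
E
```

```text
shift cm [ 14.06 -11.24  16.1 ] turn 1.202 j7 -1.36 jawang -1.671 tcp [ 0.619  -0.2046  0.2564]
shift cm [ 25.06 -11.32  16.24] turn 1.202 j7 -1.36 jawang -1.671 tcp [ 0.619  -0.2046  0.2564]
```

View pics/D0.png

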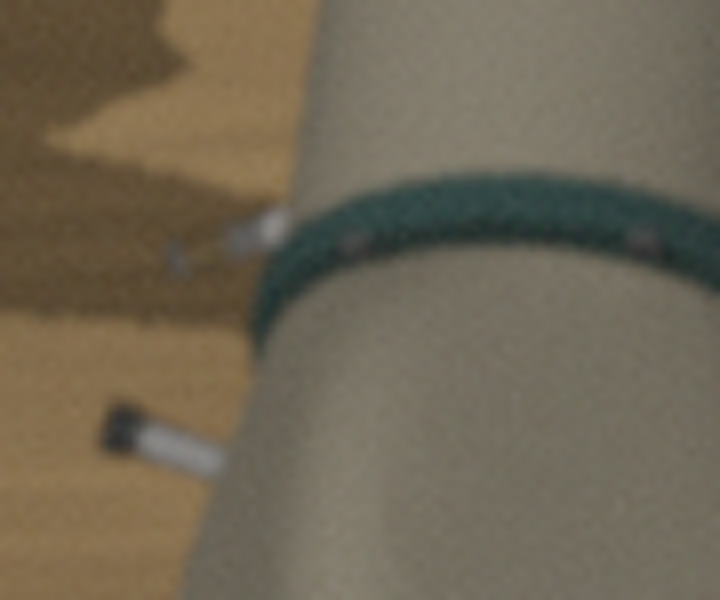

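carry_out:
  commands:
    - [6,[0,-1,1.5],0.1]
    - [6,[1,-2,3],0.2]
    - [6,[3,-3,5],0.3]
    - [6,[5,-4,7],0.42]
    - [6,[7,-5.5,9],0.54]
    - [6,[9,-7,11],0.66]
    - [6,[11,-9,13.5],0.78]
    - [6,[13,-11,16.1],0.9]
    - [6,[14,-11.2,16.1],1.05]
    - [6,[14,-11.2,16.1],1.2]
    - [6,[14,-11.2,16.1],1.2]

```text
time: 37.95
tool_pos: [0.4931, -0.3504, 0.113]
eef_rot: [-2.33, 1.556, 1.084]
wrist_force: [0.9, -0.1, 0.7]
width: 0.0601
```

```bash
python3 lk.py D1
python3 - <<'E'
from workcell import r,grab_frame
from h import *
s=r.sense(); p,j=pick("D",off=.032); plan(s,p+[0,0,.11],j,None); plan(s,p,j,None)
E
```

```text
crop 118 119 k5
crop 338 146 k5
0.06008323471340825 [ 0.9 -0.1  0.7] [ 0.4931 -0.3504  0.113 ] 37.95
shift cm [0.06 0.07 0.17] turn 0.007 j7 -1.99 jawang -2.865 tcp [ 0.4936 -0.3507  0.1136]
shift cm [11.06  0.18  0.29] turn 0.007 j7 -1.99 jawang -2.865 tcp [ 0.4936 -0.3507  0.1136]
```

View pics/D1.png

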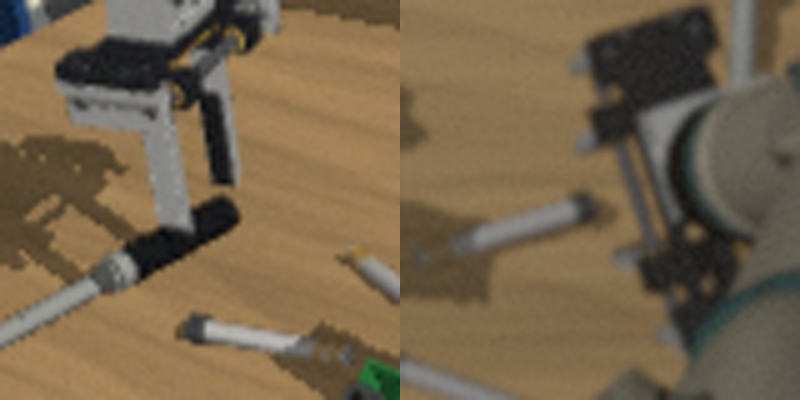

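Run:
```python
from workcell import r,grab_frame
from h import *
g=grab_frame("scene"); f=grab_frame("top")
hs=back(g,np.array([[186,328]])/5+[118,119]-.4,.0095)[0]; ht=back(f,np.array([[190,205]])/5+[338,146]-.4,.0095)[0]
p,j=pick("D",off=.032); y=AX["D"][1]; u=np.array([np.cos(y),np.sin(y)])
for h_ in (hs,ht): d=(h_-p)[:2]; print(h_.round(4),"along",(d@u).round(4),"lat",(d@[-u[1],u[0]]).round(4))
```

```text
[ 0.5035 -0.3788  0.0095] along 0.0289 lat 0.0037
[ 0.5004 -0.3758  0.0095] along 0.0253 lat 0.0015
```

carry_out:
  commands:
    - [6,[4,0.1,0.2],0]
    - [6,[8,0.1,0.25],0]
    - [6,[10.1,0.1,0.25],0]
    - [6,[11,0.1,0.25],0]
    - [1,[11,0.1,0.25],0]
    - [1,[11,0.1,0.25],0]
    - [1,[11,0.1,0.25],0]
    - [1,[11,0.1,0.25],0]
    - [1,[11,0.1,0.25],0]
    - [1,[11,0.1,0.25],0]
    - [1,[11,0.1,0.25],0]
    - [1,[11,0.1,0.25],0]

```text
time: 39.35
tool_pos: [0.4926, -0.3516, 0.0043]
eef_rot: [-2.496, 1.555, 0.92]
wrist_force: [-0.9, 0.6, 3.2]
width: 0.0141
```

carry_out:
  commands:
    - [1,[0,0,0],0]
    - [1,[-2,0,0],0]
    - [1,[-4,0,0],0]
    - [1,[-8,0,0],0]
    - [1,[-12,0,0],0]
    - [1,[-16,0,0],0]
    - [1,[-20,0,0],0]
    - [1,[-22,0,0],0]

```text
time: 40.15
tool_pos: [0.4914, -0.3554, 0.2276]
eef_rot: [-2.783, 1.555, 0.633]
wrist_force: [-0.3, -0.5, -1.5]
width: 0.0145
```

```bash
python3 lk.py D3;python3 - <<'E'
from workcell import r
from h import *
s=r.sense(); j=AX["D"][2]; plan(s,tiltpos(.225,dx=.016),j,None); 
E
```

```text
crop 112 88 k5
crop 354 142 k5
0.014520951091946507 [-0.3 -0.5 -1.5] [ 0.4914 -0.3554  0.2276] 40.15
shift cm [  0.49 -32.15  -7.39] turn -1.204 j7 -2.04 jawang -2.867 tcp [ 0.4919 -0.3557  0.2272]
```

View pics/D3.png

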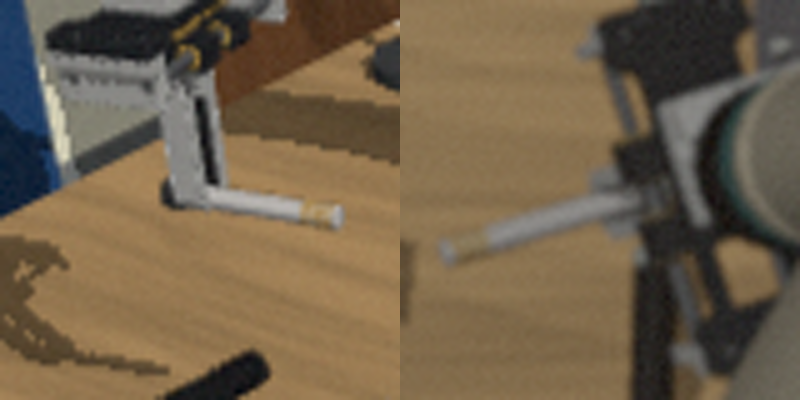

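carry_out:
  commands:
    - [1,[0,-3,-0.5],-0.11]
    - [1,[0,-6,-1],-0.22]
    - [1,[0,-9,-1.7],-0.33]
    - [1,[0,-12,-2.4],-0.44]
    - [1,[0,-15,-3.1],-0.55]
    - [1,[0,-18,-3.8],-0.66]
    - [1,[0,-21,-4.6],-0.77]
    - [1,[0,-24,-5.4],-0.88]
    - [1,[0,-27,-6.2],-0.99]
    - [1,[0,-30,-7],-1.1]
    - [1,[0,-32.1,-7.4],-1.2]
    - [1,[0,-32.1,-7.4],-1.2]

```text
time: 41.45
tool_pos: [0.4746, -0.0229, 0.2283]
eef_rot: [2.452, 1.555, 0.792]
wrist_force: [0.7, -0.2, -0.8]
width: 0.0145
```

Run:
```python
from workcell import r
from h import *
s=r.sense(); j=AX["D"][2]; plan(s,tiltpos(.2,dx=.016),j,None);plan(s,tiltpos(.137,dx=.016),j,None);
```

```text
shift cm [2.83 0.12 0.34] turn 0.003 j7 -1.63 jawang -1.66 tcp [ 0.4746 -0.0229  0.2283]
shift cm [9.13 0.06 0.42] turn 0.003 j7 -1.63 jawang -1.66 tcp [ 0.4746 -0.0229  0.2283]
```

carry_out:
  commands:
    - [1,[3,0.1,0.35],0]
    - [1,[5,0.1,0.38],0]
    - [1,[6.2,0.08,0.4],0]
    - [1,[6.7,0.06,0.4],0]
    - [1,[7.1,0.06,0.4],0]
    - [1,[7.5,0.06,0.4],0]
    - [1,[7.9,0.06,0.4],0]
    - [1,[8.3,0.06,0.4],0]
    - [1,[8.7,0.06,0.4],0]
    - [1,[9,0.06,0.4],0]
    - [1,[9.15,0.06,0.4],0]
    - [1,[9.15,0.06,0.4],0]

```text
time: 42.65
tool_pos: [0.4721, -0.0261, 0.1365]
eef_rot: [2.864, 1.559, 1.204]
wrist_force: [-8.9, 0.0, 6.9]
width: 0.0145
```

Run:
```python
from workcell import r
from h import *
s=r.sense(); j=AX["D"][2]; print(s["wrist_force"]); p=bw((BAYS[3][0],BAYS[3][1],.21),BA); plan(s,p+[0,0,.12],j,None);
```

```text
[-8.88893796e+00  6.00701108e-03  6.85713465e+00]
shift cm [-16.25  20.37  -1.8 ] turn 0.003 j7 -1.61 jawang -1.66 tcp [ 0.4721 -0.0261  0.1365]
```

carry_out:
  commands:
    - [1,[-4,0,0],0]
    - [1,[-9,0,0],0]
    - [1,[-13,1,0],0]
    - [1,[-16,5,-0.5],0]
    - [1,[-16.2,9,-1],0]
    - [1,[-16.2,13,-1.5],0]
    - [1,[-16.2,17,-1.8],0]
    - [1,[-16.2,20.3,-1.8],0]
    - [1,[-16.2,20.3,-1.8],0]
    - [1,[-16.2,20.3,-1.8],0]

```text
time: 43.65
tool_pos: [0.675, -0.028, 0.2982]
eef_rot: [2.987, 1.559, 1.327]
wrist_force: [-1.2, 0.4, -1.2]
width: 0.0143
```

```bash
python3 lk.py D4
```

```text
crop 156 120 k5
crop 232 70 k5
0.0143460718437868 [-1.2  0.4 -1.2] [ 0.675  -0.028   0.2982] 43.65
```

View pics/D4.png

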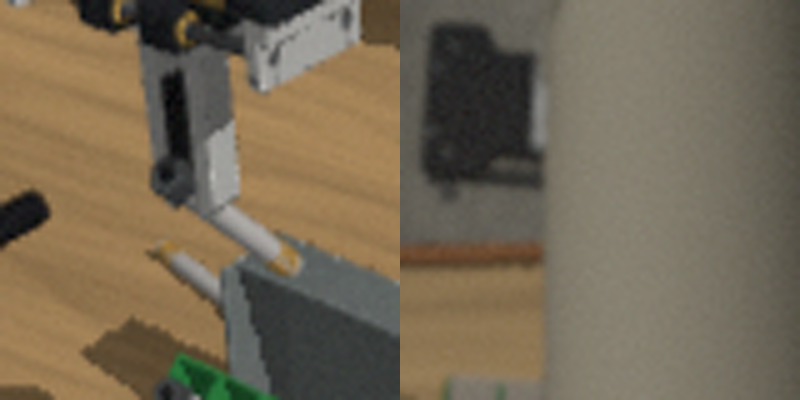

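```bash
python3 ang.py 156 120 166 171 290 263;python3 - <<'E'
from workcell import r
from h import *
s=r.sense(); j=AX["D"][2];
for zz in (.21,.132):
    p=bw((BAYS[3][0],BAYS[3][1],zz),BA); plan(s,p-[0,0,.003],j,None)
E
```

```text
rel TCP (x,z) head,thread [[0.0227, 0.0282], [-0.0573, -0.0632]] len 0.1214 angle from vertical 0.719
shift cm [12.29  0.13  0.15] turn 0.003 j7 -1.62 jawang -1.66 tcp [ 0.6743 -0.0279  0.2998]
shift cm [18.06 -5.12  0.2 ] turn 0.003 j7 -1.62 jawang -1.66 tcp [ 0.6743 -0.0279  0.2998]
```

carry_out:
  commands:
    - [1,[4,0.13,0.15],0]
    - [1,[8,0.13,0.15],0]
    - [1,[11,0.13,0.15],0]
    - [1,[12.3,0.13,0.15],0]
    - [1,[13,-0.5,0.15],0]
    - [1,[13.8,-1.2,0.15],0]
    - [1,[14.6,-1.95,0.15],0]
    - [1,[15.4,-2.7,0.17],0]
    - [1,[16.2,-3.4,0.2],0]
    - [1,[17,-4.15,0.2],0]
    - [1,[17.7,-4.8,0.2],0]
    - [1,[18,-5.1,0.2],0]

```text
time: 45.0
tool_pos: [0.6228, -0.0233, 0.1188]
eef_rot: [3.01, 1.559, 1.35]
wrist_force: [-0.4, 0.3, -0.6]
width: 0.0152
```

```bash
python3 lk.py D5
```

```text
crop 174 168 k5
crop 228 105 k5
0.015171584420475675 [-0.4  0.3 -0.6] [ 0.6228 -0.0233  0.1188] 45.0
```

View pics/D5.png

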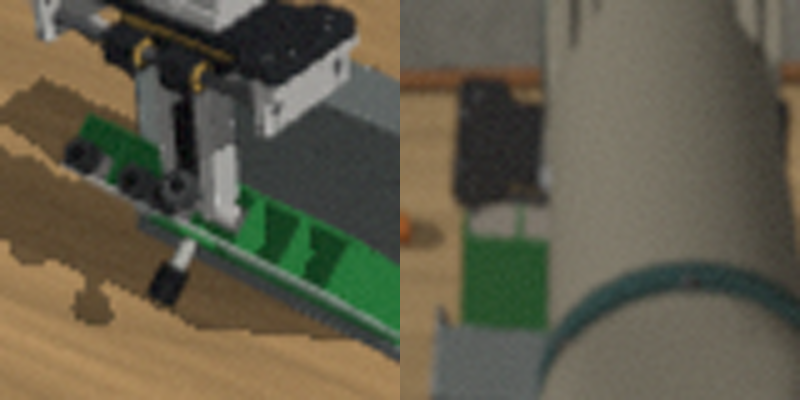

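carry_out:
  commands:
    - [3.2,[0,0,0],0]
    - [3.2,[0,0,0],0]
    - [3.2,[0,0,0],0]
    - [3.2,[0,0,0],0]
    - [3.2,[0,0,0],0]
    - [3.2,[0,0,0],0]
    - [3.2,[-3,0.5,0],0]
    - [3.2,[-7,1,0],0]
    - [3.2,[-12,1,0],0]
    - [6,[-14,1,4],0]
    - [6,[-14,1,9],0]
    - [6,[-14,1,14],0]

```text
time: 46.3
tool_pos: [0.6209, -0.1662, 0.259]
eef_rot: [2.746, 1.559, 1.088]
wrist_force: [0.5, -0.2, -0.3]
width: 0.0525
```

```bash
python3 look.py D6;python3 - <<'E'
from workcell import r,grab_frame
from h import *
f=grab_frame("top"); crop(f,320,185,90,75,"pics/E0.png",8)
s=r.sense(); p,j=pick("E",off=.032); plan(s,p+[0,0,.11],j,None); plan(s,p,j,None)
E
```

```text
0.058778946704299256 [ 0.7249777  -0.69813303 -0.23502037] [ 0.61799992 -0.1762441   0.25784141] 46.4
shift cm [ 14.32 -22.    11.44] turn -1.328 j7 -1.4 jawang -1.668 tcp [ 0.6191 -0.1709  0.2576]
shift cm [ 25.32 -22.01  11.53] turn -1.328 j7 -1.4 jawang -1.668 tcp [ 0.6191 -0.1709  0.2576]
```

View pics/D6_s.png

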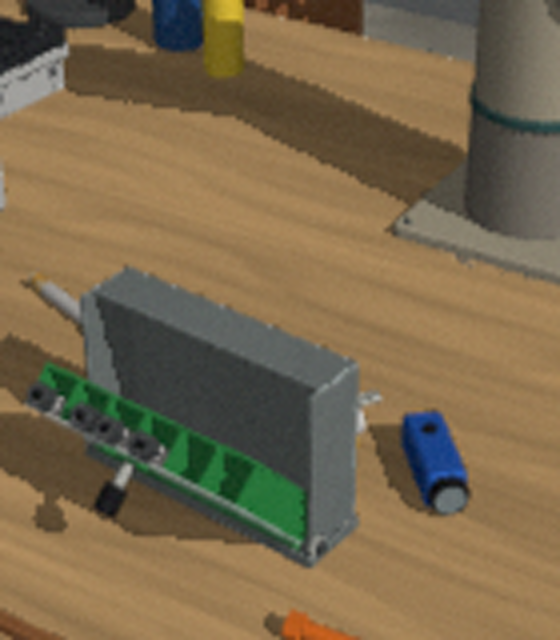

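View pics/E0.png

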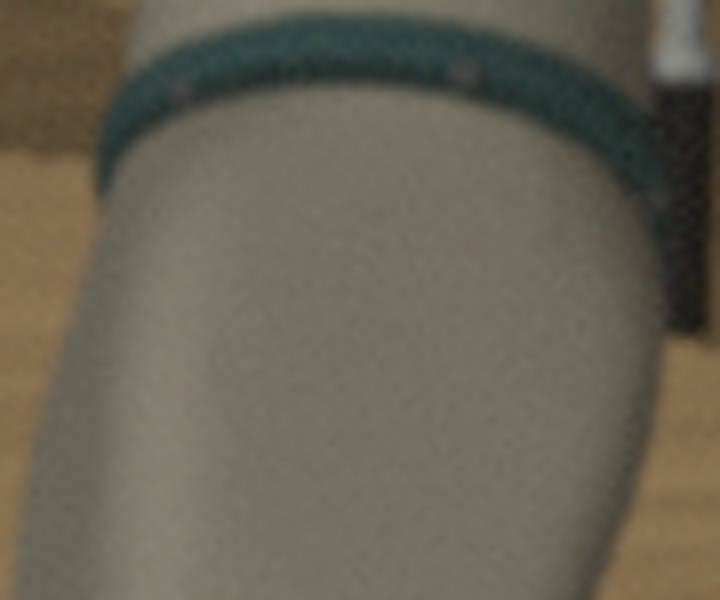

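Four axles are home. Axle E is last. I'll hover and re-check it first, since the arm hides it in the top view.

carry_out:
  commands:
    - [6,[-1,-2,1],-0.11]
    - [6,[-1,-4,2],-0.22]
    - [6,[0,-6,3],-0.33]
    - [6,[2,-8,4],-0.44]
    - [6,[4,-10,5],-0.55]
    - [6,[6,-12,6],-0.66]
    - [6,[8,-14,7],-0.77]
    - [6,[10,-16,8],-0.88]
    - [6,[12,-18,9],-0.99]
    - [6,[13,-20,10],-1.1]
    - [6,[13.5,-22,11.4],-1.21]
    - [6,[13.5,-22,11.4],-1.33]

```text
time: 47.65
tool_pos: [0.3859, -0.2619, 0.1203]
eef_rot: [2.081, 1.561, 1.745]
wrist_force: [0.5, -0.9, 0.1]
width: 0.0601
```

```bash
python3 lk.py E1
python3 - <<'E'
from workcell import r,grab_frame
from h import *
s=r.sense(); p,j=pick("E",off=.032); plan(s,p+[0,0,.11],j,None); plan(s,p,j,None)
g=grab_frame("scene"); m,y,_=AX["E"]
for d in (.06,-.06): print(proj(g,np.array([m[0]+d*np.cos(y),m[1]+d*np.sin(y),.0095])))
E
```

```text
crop 159 111 k5
crop 311 182 k5
0.060059775548380157 [ 0.5 -0.9  0.1] [ 0.3859 -0.2619  0.1203] 47.65
shift cm [ 0.81 -0.1   0.03] turn 0.003 j7 -0.05 jawang -0.338 tcp [ 0.3895 -0.2612  0.1212]
shift cm [11.81 -0.21  0.03] turn 0.003 j7 -0.05 jawang -0.338 tcp [ 0.3895 -0.2612  0.1212]
[205.17389212 181.83311973]
[187.50355668 168.16761272]
```

View pics/E1.png

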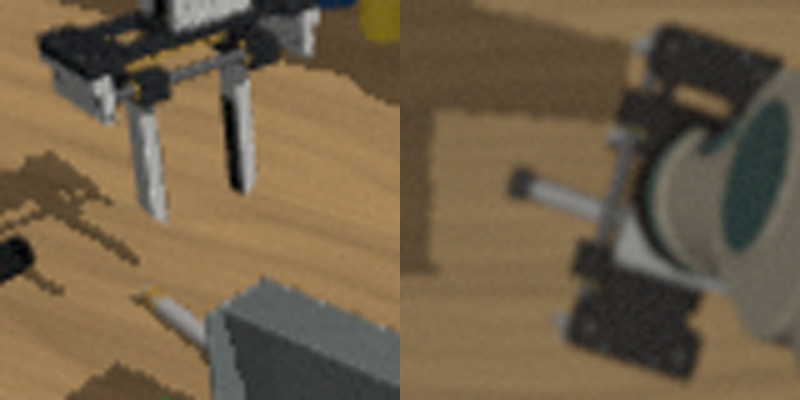

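carry_out:
  commands:
    - [6,[4,-0.1,0.03],0]
    - [6,[8,-0.15,0.03],0]
    - [6,[10.7,-0.2,0.03],0]
    - [6,[11.7,-0.2,0.03],0]
    - [1,[11.7,-0.2,0.03],0]
    - [1,[11.7,-0.2,0.03],0]
    - [1,[11.7,-0.2,0.03],0]
    - [1,[11.7,-0.2,0.03],0]
    - [1,[11.7,-0.2,0.03],0]
    - [1,[11.7,-0.2,0.03],0]
    - [1,[11.7,-0.2,0.03],0]
    - [1,[11.7,-0.2,0.03],0]

```text
time: 49.0
tool_pos: [0.3903, -0.2622, 0.0047]
eef_rot: [1.475, 1.561, 1.135]
wrist_force: [-0.7, 0.9, 5.7]
width: 0.0145
```

carry_out:
  commands:
    - [1,[0,0,0],0]
    - [1,[-2,0,0],0]
    - [1,[-4,0,0],0]
    - [1,[-8,0,0],0]
    - [1,[-12,0,0],0]
    - [1,[-16,0,0],0]
    - [1,[-20,0,0],0]
    - [1,[-22,0,0],0]

```text
time: 49.8
tool_pos: [0.3905, -0.2647, 0.2277]
eef_rot: [1.031, 1.561, 0.691]
wrist_force: [0.2, 0.1, -1.0]
width: 0.0144
```

```bash
python3 lk.py E3;python3 - <<'E'
from workcell import r
from h import *
s=r.sense(); j=AX["E"][2]; plan(s,tiltpos(.225,dx=.016),j,None); 
E
```

```text
crop 154 82 k5
crop 322 181 k5
0.014429545151279623 [ 0.2  0.1 -1. ] [ 0.3905 -0.2647  0.2277] 49.8
shift cm [4.100e-01 2.536e+01 2.000e-02] turn 1.323 j7 0.03 jawang -0.34 tcp [ 0.391  -0.2651  0.2271]
```

View pics/E3.png

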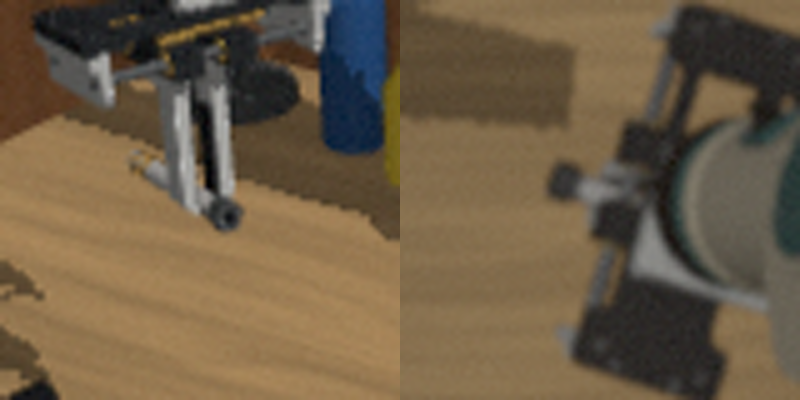

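carry_out:
  commands:
    - [1,[0,2,0],0.12]
    - [1,[0,4,0],0.24]
    - [1,[0,6.5,0],0.36]
    - [1,[0,9,0],0.48]
    - [1,[0,11.5,0],0.6]
    - [1,[0,14,0],0.72]
    - [1,[0,16.5,0],0.84]
    - [1,[0,19,0],0.96]
    - [1,[0,21.5,0],1.08]
    - [1,[0,24,0],1.2]
    - [1,[0,25.4,0],1.32]
    - [1,[0,25.4,0],1.32]

```text
time: 51.1
tool_pos: [0.4753, -0.0235, 0.2275]
eef_rot: [2.408, 1.562, 0.751]
wrist_force: [0.1, -1.1, -0.3]
width: 0.0146
```

Run:
```python
from workcell import r
from h import *
s=r.sense(); j=AX["E"][2]; plan(s,tiltpos(.2,dx=.016),j,None);plan(s,tiltpos(.137,dx=.016),j,None);
```

```text
shift cm [2.75 0.06 0.28] turn 0.006 j7 -1.71 jawang -1.657 tcp [ 0.4753 -0.0235  0.2275]
shift cm [9.05 0.02 0.32] turn 0.006 j7 -1.71 jawang -1.657 tcp [ 0.4753 -0.0235  0.2275]
```

carry_out:
  commands:
    - [1,[3,0.05,0.28],0]
    - [1,[5,0.04,0.3],0]
    - [1,[6.2,0.03,0.3],0]
    - [1,[6.7,0.02,0.3],0]
    - [1,[7.1,0.02,0.3],0]
    - [1,[7.5,0.02,0.3],0]
    - [1,[7.9,0.02,0.3],0]
    - [1,[8.3,0.02,0.3],0]
    - [1,[8.7,0.02,0.3],0]
    - [1,[8.95,0.02,0.3],0]
    - [1,[9.1,0.02,0.3],0]
    - [1,[9.1,0.02,0.3],0]

```text
time: 52.3
tool_pos: [0.4757, -0.0257, 0.1363]
eef_rot: [2.45, 1.562, 0.794]
wrist_force: [-0.8, 1.2, 2.9]
width: 0.0146
```

Run:
```python
from workcell import r
from h import *
s=r.sense(); j=AX["E"][2]; print(s["wrist_force"]); p=bw((BAYS[4][0],BAYS[4][1],.21),BA); plan(s,p+[0,0,.12],j,None);
```

```text
[-0.78072366  1.19765353  2.93416322]
shift cm [-16.21  20.08  -4.87] turn 0.007 j7 -1.73 jawang -1.656 tcp [ 0.4757 -0.0257  0.1363]
```

carry_out:
  commands:
    - [1,[-4,0,0],0]
    - [1,[-9,0,0],0]
    - [1,[-13,1,0],0]
    - [1,[-16,5,-1],0]
    - [1,[-16.2,9,-2],0]
    - [1,[-16.2,13,-3],0]
    - [1,[-16.2,17,-4],0]
    - [1,[-16.2,20,-4.9],0]
    - [1,[-16.2,20,-4.9],0]
    - [1,[-16.2,20,-4.9],0]

```text
time: 53.3
tool_pos: [0.6776, 0.0054, 0.2982]
eef_rot: [2.736, 1.564, 1.08]
wrist_force: [-0.1, -0.0, 0.4]
width: 0.0143
```

```bash
python3 lk.py E4
```

```text
crop 166 124 k5
crop 219 70 k5
0.014340677351462041 [-0.1 -0.   0.4] [0.6776 0.0054 0.2982] 53.3
```

View pics/E4.png

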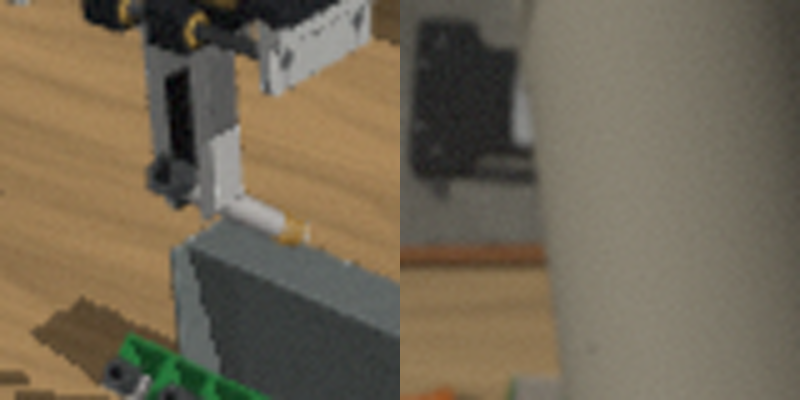

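```bash
python3 ang.py 166 124 165 170 304 238;python3 - <<'E'
from workcell import r
from h import *
s=r.sense(); j=AX["E"][2]; print(rot(s).round(3))
for zz in (.21,.133):
    p=bw((BAYS[4][0],BAYS[4][1],zz),BA); plan(s,p-[0,0,.003],j,None)
E
```

```text
rel TCP (x,z) head,thread [[0.0241, 0.0297], [-0.0706, -0.0547]] len 0.1269 angle from vertical 0.843
[[ 0.005  0.996 -0.086]
 [ 0.006 -0.086 -0.996]
 [-1.     0.005 -0.006]]
shift cm [12.3   0.12  0.05] turn 0.006 j7 -1.75 jawang -1.657 tcp [0.6771 0.0046 0.2999]
shift cm [17.99 -5.07  0.05] turn 0.006 j7 -1.75 jawang -1.657 tcp [0.6771 0.0046 0.2999]
```

carry_out:
  commands:
    - [1,[4,0.8,0.05],0]
    - [1,[8,0.85,0.05],0]
    - [1,[11.5,0.85,0.05],0]
    - [1,[12.9,0.85,0.05],0]
    - [1,[13.6,0.2,0.05],0]
    - [1,[14.4,-0.5,0.05],0]
    - [1,[15.2,-1.25,0.05],0]
    - [1,[16,-2,0.05],0]
    - [1,[16.8,-2.7,0.05],0]
    - [1,[17.6,-3.4,0.05],0]
    - [1,[18.3,-4.05,0.05],0]
    - [1,[18.6,-4.3,0.05],0]

```text
time: 54.65
tool_pos: [0.634, 0.009, 0.1129]
eef_rot: [2.65, 1.564, 0.994]
wrist_force: [-0.2, -0.4, -0.3]
width: 0.0146
```

```bash
python3 lk.py E5
```

```text
crop 182 176 k5
crop 217 102 k5
0.01464484122952797 [-0.2 -0.4 -0.3] [0.634  0.009  0.1129] 54.65
```

View pics/E5.png

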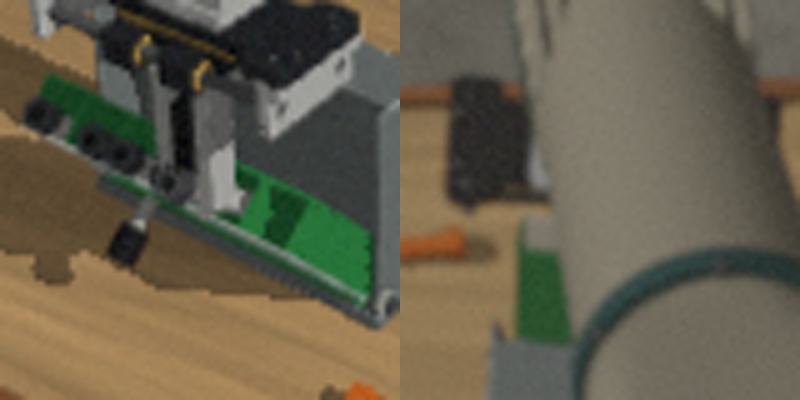

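carry_out:
  commands:
    - [3.2,[0,0,0],0]
    - [3.2,[0,0,0],0]
    - [3.2,[0,0,0],0]
    - [3.2,[0,0,0],0]
    - [3.2,[0,0,0],0]
    - [3.2,[0,0,0],0]
    - [3.2,[-3,0.5,0],0]
    - [3.2,[-7,1,0],0]
    - [3.2,[-12,1,0],0]
    - [6,[-14,1,4],0]
    - [6,[-14,1,9],0]
    - [6,[-14,1,14],0]

```text
time: 55.95
tool_pos: [0.6325, -0.1332, 0.2538]
eef_rot: [2.298, 1.562, 0.643]
wrist_force: [0.2, -0.8, -0.2]
width: 0.0527
```

carry_out:
  commands:
    - [7,[0,-2,5],0]
    - [7,[0,-4,10],0]
    - [7,[0,-6,15],0]
    - [7,[0,-6,18],0]
    - [7,[0,-6,18],0]

```text
time: 56.45
tool_pos: [0.5538, -0.3164, 0.2523]
eef_rot: [1.613, 1.566, -0.053]
wrist_force: [0.7, -0.8, -0.5]
width: 0.0695
```

```bash
python3 look.py E6
python3 - <<'E'
from workcell import r,grab_frame
from h import *
f=grab_frame("top"); cv2.imwrite("pics/E6full.png",cv2.resize(f["pixels"][:,:,::-1],(800,600),interpolation=cv2.INTER_CUBIC))
E
```

```text
0.07002479230139001 [-0.28745711  0.51085986  0.24536284] [ 0.5571586  -0.30841112  0.25224703] 56.55
```

View pics/E6_s.png

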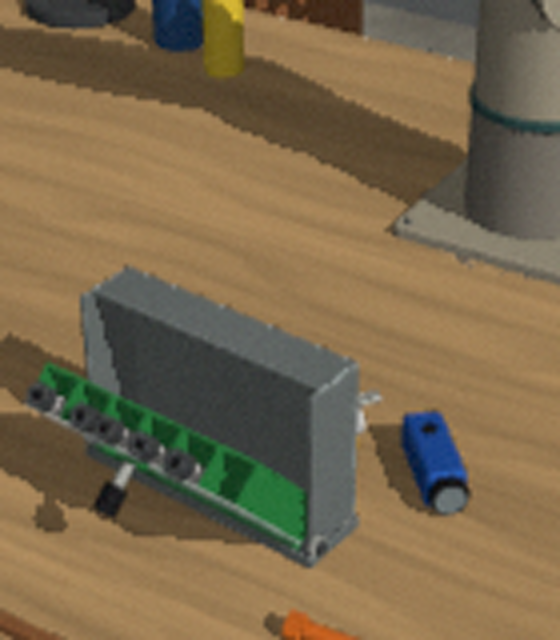

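View pics/E6full.png

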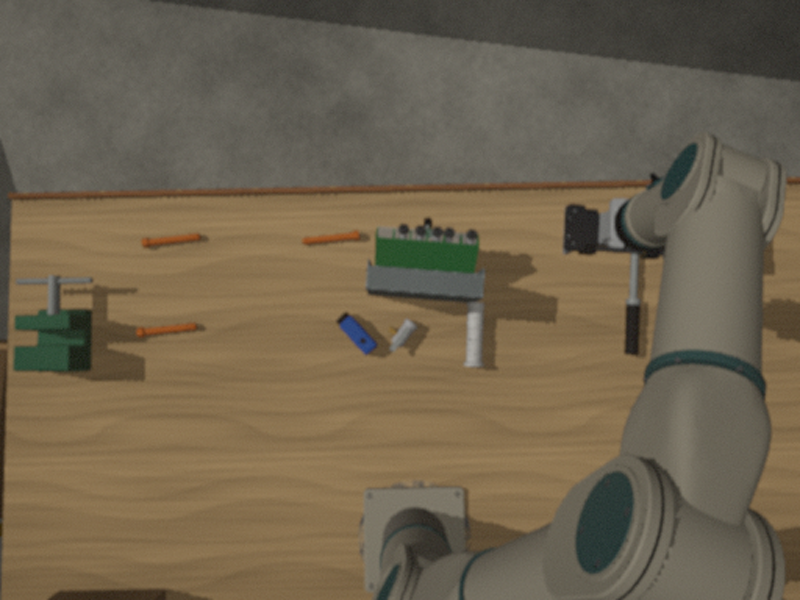

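View pics/E6_t.png

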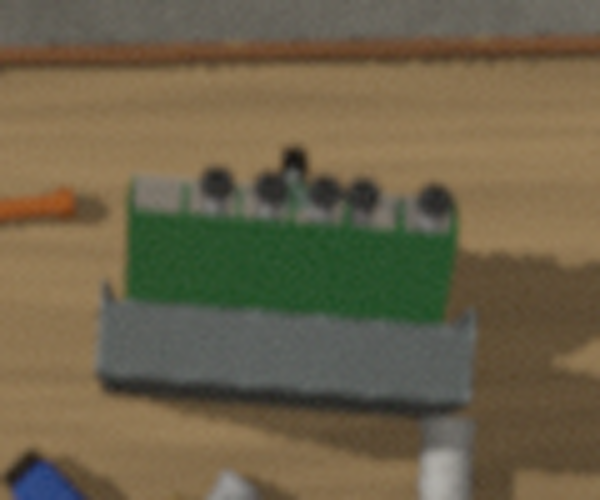

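All five heads show in bays 1–5. In the top crop they are at (435,200), (362,195), (325,192), (272,189) and (217,184). No silver axle is left on the bench. I'll compare the head pixels with the predicted fully home positions.

Run:
```python
from workcell import r,grab_frame
from h import *
f=grab_frame("top"); g=grab_frame("scene")
for a in (.723,.75):
  for i in range(5):
    o=[]
    for zz in (.124,.139):
      p=bw((-.0085,BAYS[i][1],zz),a); o+=[((proj(g,p)-[180,100]+.4)*4).round(0),((proj(f,p)-[215,110]+.4)*5).round(0)]
    print(a,i+1,"home s,t",o[0],o[1]," 15mm out",o[2],o[3])
crop(g,180,185,70,45,"pics/E7.png",11); crop(f,235,135,80,40,"pics/E7t.png",10)
```

```text
0.723 1 home s,t [ 38. 398.] [433. 190.]  15mm out [ 26. 392.] [436. 170.]
0.723 2 home s,t [ 71. 414.] [379. 186.]  15mm out [ 60. 408.] [382. 166.]
0.723 3 home s,t [105. 430.] [324. 182.]  15mm out [ 94. 424.] [327. 162.]
0.723 4 home s,t [140. 447.] [270. 178.]  15mm out [129. 442.] [272. 158.]
0.723 5 home s,t [176. 465.] [216. 174.]  15mm out [166. 459.] [217. 154.]
0.75 1 home s,t [ 35. 402.] [433. 186.]  15mm out [ 24. 396.] [436. 166.]
0.75 2 home s,t [ 68. 418.] [379. 182.]  15mm out [ 57. 412.] [382. 162.]
0.75 3 home s,t [103. 435.] [324. 178.]  15mm out [ 92. 429.] [327. 158.]
0.75 4 home s,t [138. 452.] [270. 175.]  15mm out [127. 446.] [272. 154.]
0.75 5 home s,t [174. 469.] [216. 171.]  15mm out [163. 464.] [218. 150.]
```

View pics/E7.png

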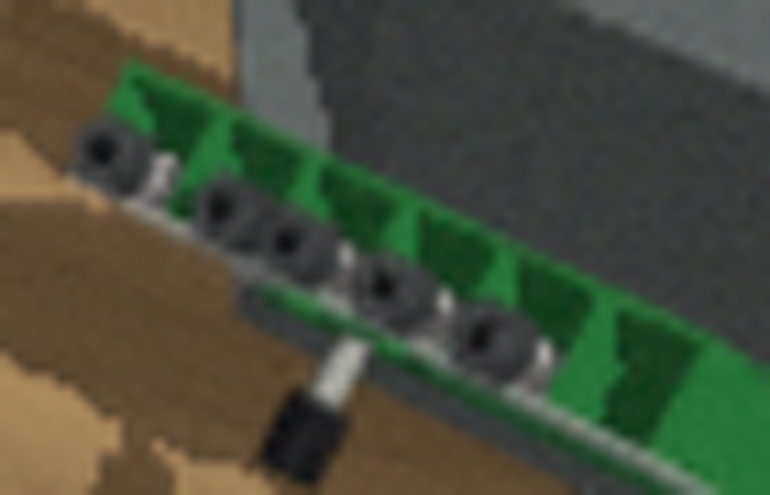

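Bays 1, 3, 4 and 5 match the home prediction. The bay 2 head sits about 9 mm sideways in its bay, but at the same depth. To shut the bin I'll push the end of the knob gently with closed fingers from outside, which keeps clear of the heads.

Run:
```python
from workcell import r
from h import *
s=r.sense(); j=-1.663
plan(s,hw(.145,0,.25),j,None); plan(s,hw(.145,0,.045),j,None)
```

```text
shift cm [  0.5   11.19 -26.89] turn 0.012 j7 -1.23 jawang -1.651 tcp [ 0.5586 -0.3052  0.2524]
shift cm [ 21.    11.06 -26.75] turn 0.012 j7 -1.23 jawang -1.651 tcp [ 0.5586 -0.3052  0.2524]
```

carry_out:
  commands:
    - [0,[0,3,-3],0]
    - [0,[0,6,-7],0]
    - [0,[0,9,-11],0]
    - [0,[0,11,-15],0]
    - [0,[0,11,-19],0]
    - [0,[0,11,-23],0]
    - [0,[0,11,-26.8],0]
    - [0,[0,11.1,-26.8],0]
    - [0,[0,11.1,-26.8],0.012]
    - [0,[0,11.1,-26.8],0.012]
  force: 20

```text
time: 57.7
tool_pos: [0.6907, -0.0478, 0.255]
eef_rot: [2.301, 1.562, 0.636]
wrist_force: [-0.5, -0.9, 0.2]
width: 0.0006
```

```bash
python3 lk.py F1
python3 - <<'E'
from workcell import r
from h import *
s=r.sense(); j=-1.663
plan(s,hw(.145,0,.045),j,None)
E
```

```text
crop 147 136 k5
crop 239 69 k5
0.0006456127976550444 [-0.5 -0.9  0.2] [ 0.6907 -0.0478  0.255 ] 57.7
shift cm [21.   -0.04 -0.14] turn -0.003 j7 -1.67 jawang -1.666 tcp [ 0.6907 -0.0488  0.255 ]
```

View pics/F1.png

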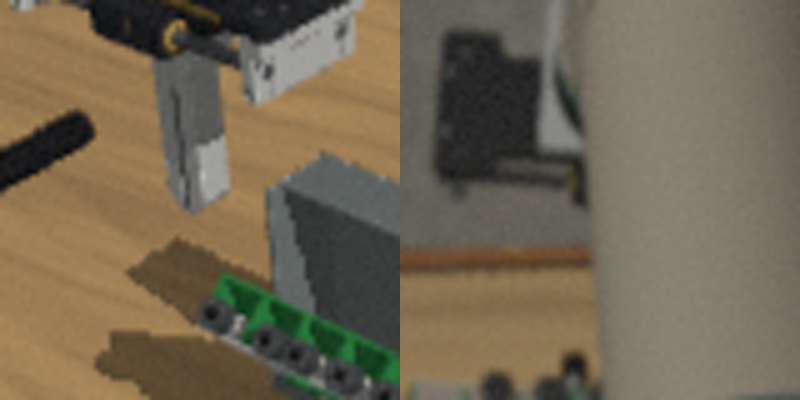

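carry_out:
  commands:
    - [0,[4,0,-0.1],0]
    - [0,[8,0,-0.1],0]
    - [0,[12,0,-0.1],0]
    - [0,[16,0,-0.1],0]
    - [0,[19,0,-0.1],0]
    - [0,[21,0,-0.1],0]
    - [0,[21,0,-0.1],0]

```text
time: 58.5
tool_pos: [0.6894, -0.048, 0.0415]
eef_rot: [3.135, 1.566, 1.468]
wrist_force: [0.0, 0.9, -0.2]
width: 0.0004
```

```bash
python3 lk.py F2
python3 - <<'E'
from workcell import r
from h import *
s=r.sense(); j=-1.663
plan(s,hw(.115,0,.045),j,None);plan(s,hw(.052,0,.045),j,None)
E
```

```text
crop 155 200 k5
crop 234 89 k5
0.0004391120152646569 [ 0.   0.9 -0.2] [ 0.6894 -0.048   0.0415] 58.5
shift cm [ 0.01 -3.08 -0.14] turn -0.004 j7 -1.7 jawang -1.667 tcp [ 0.6925 -0.0477  0.0453]
shift cm [-0.03 -9.38 -0.11] turn -0.004 j7 -1.7 jawang -1.667 tcp [ 0.6925 -0.0477  0.0453]
```

View pics/F2.png

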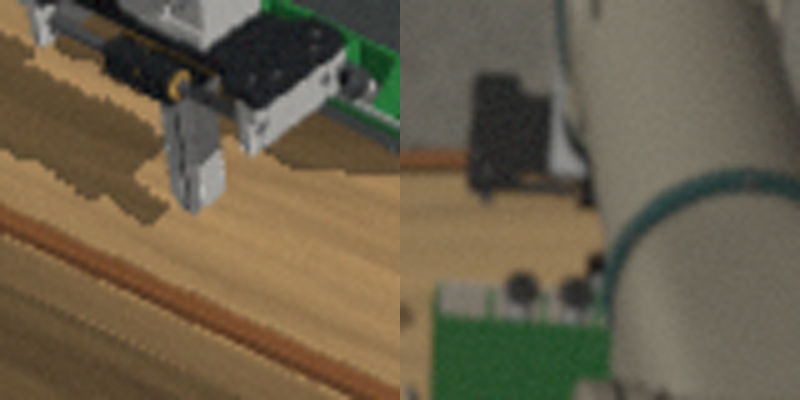

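carry_out:
  commands:
    - [0,[-1,-1,-0.1],0]
    - [0,[-1,-2,-0.1],0]
    - [0,[-1,-2.5,-0.1],0]
    - [0,[-1,-3,-0.1],0]
    - [0,[-1,-3.5,-0.1],0]
    - [0,[-1,-4,-0.1],0]
    - [0,[-1,-4.5,-0.1],0]
    - [0,[-1,-5,-0.1],0]
    - [0,[-1,-5.5,-0.1],0]
    - [0,[-1,-6,-0.1],0]

```text
time: 59.6
tool_pos: [0.6568, -0.0433, 0.0638]
eef_rot: [1.715, 1.514, 0.047]
wrist_force: [31.5, -4.2, 9.4]
width: 0.0005
```

```bash
python3 look.py F3
python3 - <<'E'
from workcell import r
from h import *
s=r.sense(); j=-1.663
plan(s,hw(.056,0,.055),j,None)
E
```

```text
0.00046565077933328125 [28.05911773 -4.18640044  7.60624114] [ 0.6566454  -0.04322831  0.0643177 ] 59.7
shift cm [ 0.63 -5.41  0.  ] turn -0.005 j7 -1.71 jawang -1.668 tcp [ 0.6566 -0.0432  0.0643]
```

View pics/F3_s.png

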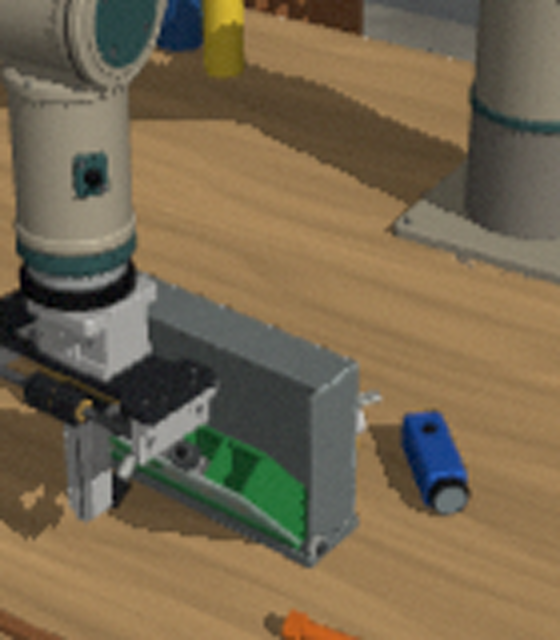

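The push built up to 31 N because the knob has to rise more than it moves inward. I'll stop, back off and grip the knob instead, swinging it back along its arc.

carry_out:
  commands:
    - [0,[0,2,0],0]
    - [0,[0,4,0],0]
    - [0,[-4,4,0],0]
    - [4.5,[-8,4,0],0]
    - [4.5,[-12,4,0],0]
    - [4.5,[-16,4,0],0]
    - [4.5,[-16,4,6],0]
    - [4.5,[-16,4,11],0]
    - [4.5,[-16,2,16],0]
    - [4.5,[-16,0,20],0]
    - [4.5,[-16,0,20],0]

```text
time: 60.8
tool_pos: [0.6233, -0.2519, 0.2223]
eef_rot: [1.619, 1.518, -0.06]
wrist_force: [0.5, -0.9, 0.5]
width: 0.0448
```

```bash
python3 look.py F4
python3 - <<'E'
from h import *
print(np.hstack([cv2.resize(cv2.imread("pics/F4_s.png")[240:],None,fx=.9,fy=.9)]).shape)
E
```

```text
0.045285034761480096 [ 0.30006257  0.47004496 -0.2658256 ] [ 0.62661907 -0.24561562  0.22261086] 60.9
(360, 504, 3)
```

View pics/F4_s.png

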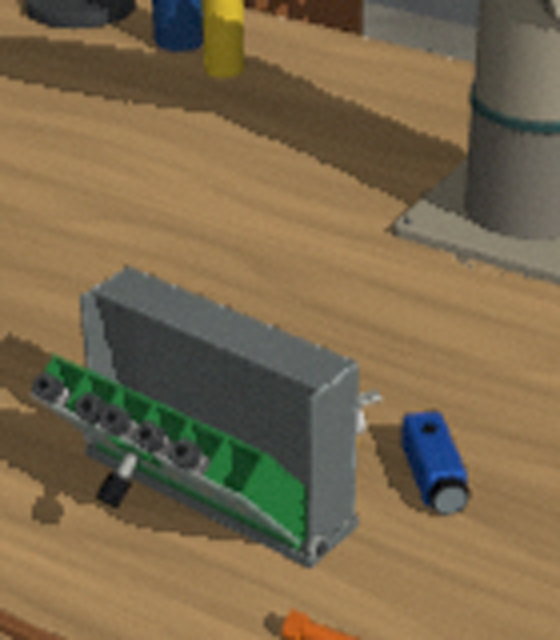

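View pics/F4_t.png

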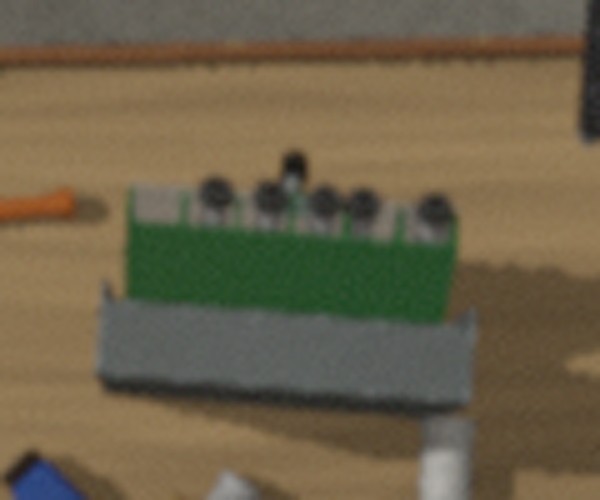

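Run:
```python
from workcell import r,grab_frame
from h import *
from scipy.optimize import least_squares
f=grab_frame("top"); g=grab_frame("scene"); s=r.sense()
ku=np.array([293,166])/5+[215,110]-.4; kv=np.array([113,490])/4+[180,100]-.4
o2=least_squares(lambda X:np.r_[proj(f,X)-ku,proj(g,X)-kv],[.6,0,.1]);print("knob",o2.x.round(4))
for a in (.6,.65,.7): print(a,bw((.033,0,.103),a).round(4), "outer",bw((.039,0,.103),a).round(4))
fx=least_squares(lambda q:np.r_[proj(f,bw((.033,0,.103),q[0]))-ku,proj(g,bw((.033,0,.103),q[0]))-kv],[.6]);print(fx.x,fx.fun)
print(rot(s).round(3))
t=bw((.039,0,.103),.66)
plan(s,t+[0,0,.12],-1.663,None); plan(s,t+[0,0,-.017],-1.663,None)
```

```text
knob [ 0.6387 -0.0392  0.0755]
0.6 [ 0.6325 -0.0407  0.0784] outer [ 0.6375 -0.0411  0.075 ]
0.65 [ 0.6357 -0.041   0.074 ] outer [ 0.6405 -0.0414  0.0704]
0.7 [ 0.6387 -0.0413  0.0695] outer [ 0.6433 -0.0417  0.0657]
[0.6683136] [ 0.50389173  0.82335869 -0.11916078  0.26876663]
[[ 0.057  0.994 -0.095]
 [ 0.004 -0.096 -0.995]
 [-0.998  0.056 -0.01 ]]
shift cm [  3.47  -0.89 -19.93] turn -0.003 j7 -1.37 jawang -1.666 tcp [ 0.629  -0.2409  0.2227]
shift cm [ 17.15  -1.67 -19.8 ] turn -0.003 j7 -1.37 jawang -1.666 tcp [ 0.629  -0.2409  0.2227]
```

carry_out:
  commands:
    - [4.5,[0,-0.3,-4],0]
    - [4.5,[0,-0.5,-8],0]
    - [4.5,[0,-0.5,-12],0]
    - [4.5,[0,-0.6,-16],0]
    - [4.5,[0,-0.7,-19.9],0]
    - [4.5,[0,-0.7,-19.9],0]
    - [4.5,[0,-0.7,-19.9],0]
    - [4.5,[3.5,-0.8,-19.9],0]
    - [4.5,[3.5,-0.8,-19.9],0]

```text
time: 61.9
tool_pos: [0.6391, -0.0424, 0.1856]
eef_rot: [1.746, 1.521, 0.079]
wrist_force: [-1.8, -0.4, -0.5]
width: 0.045
```

```bash
python3 look.py F5
python3 - <<'E'
from workcell import r,grab_frame
from h import *
s=r.sense(); print(rot(s).round(3))
t=np.array([.642,-.0407,.0705])
plan(s,t+[0,0,.12],-1.663,None); plan(s,t+[0,0,-.017],-1.663,None)
E
```

```text
0.04506667618201476 [ 0.31396277 -0.26651243  0.37686535] [ 0.64160466 -0.04259705  0.18893956] 62.0
[[ 0.055  0.994 -0.096]
 [ 0.004 -0.097 -0.995]
 [-0.998  0.055 -0.009]]
shift cm [-0.15  0.03 -0.19] turn -0.004 j7 -1.7 jawang -1.667 tcp [ 0.6416 -0.0426  0.1889]
shift cm [13.53 -0.72 -0.07] turn -0.004 j7 -1.7 jawang -1.667 tcp [ 0.6416 -0.0426  0.1889]
```

View pics/F5_s.png

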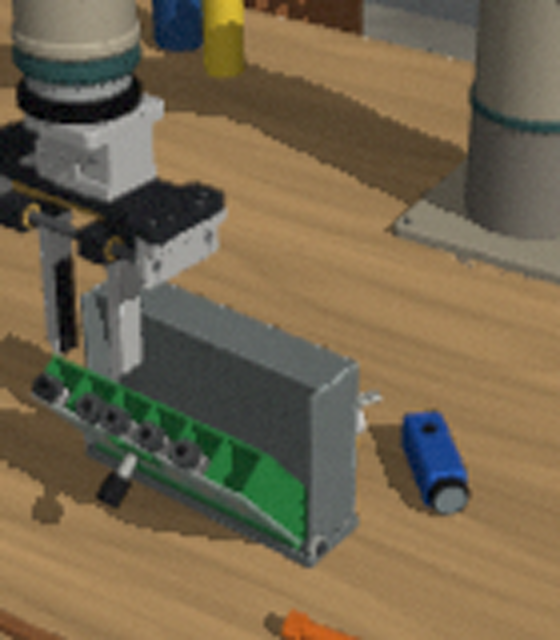

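carry_out:
  commands:
    - [4.5,[3,-0.1,-0.1],0]
    - [4.5,[6,-0.2,-0.1],0]
    - [4.5,[9,-0.4,-0.1],0]
    - [4.5,[12,-0.6,-0.1],0]
    - [4.5,[13.5,-0.7,-0.1],0]
    - [4.5,[13.5,-0.7,-0.1],0]
    - [1,[13.5,-0.7,-0.1],0]
    - [1,[13.5,-0.7,-0.1],0]
    - [1,[13.5,-0.7,-0.1],0]
    - [1,[13.5,-0.7,-0.1],0]
    - [1,[13.5,-0.7,-0.1],0]
    - [1,[13.5,-0.7,-0.1],0]
  force: 40

```text
time: 63.2
tool_pos: [0.6433, -0.0394, 0.0551]
eef_rot: [1.753, 1.513, 0.086]
wrist_force: [-0.2, 2.3, 6.0]
width: 0.0169
```

```bash
python3 look.py F6; python3 arc.py .66 .45
```

```text
0.017240472597955366 [0.39829927 1.60459835 5.87331791] [ 0.64333291 -0.03939416  0.05511914] 63.3
0.017240472597955366 [0.39829927 1.60459835 5.87331791] [ 0.64333291 -0.03939416  0.05511914]
housing xy 0.09603253465211195 0.0022763327189469773
0.639 [-0.19, -0.12, -0.0]
0.618 [-0.38, -0.24, -0.0]
0.597 [-0.57, -0.37, -0.0]
0.576 [-0.76, -0.5, -0.01]
0.555 [-0.94, -0.64, -0.01]
0.534 [-1.12, -0.78, -0.01]
0.513 [-1.3, -0.92, -0.01]
0.492 [-1.47, -1.07, -0.01]
0.471 [-1.64, -1.22, -0.01]
0.45 [-1.81, -1.37, -0.01]
```

View pics/F6_s.png

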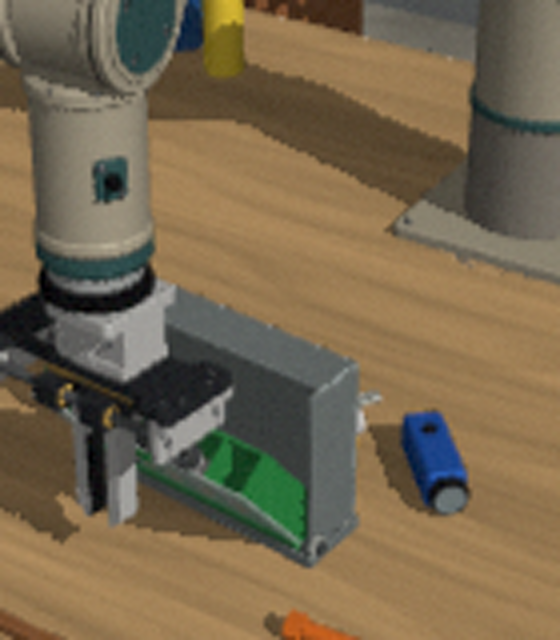

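```bash
sed -i 's/33\*np/38*np/g' arc.py; python3 arc.py .66 .26
```

```text
0.017240472597955366 [0.39829927 1.60459835 5.87331791] [ 0.64333291 -0.03939416  0.05511914]
housing xy 0.09603253465211195 0.0022763327189469773
0.62 [-0.38, -0.22, -0.0]
0.58 [-0.75, -0.45, -0.01]
0.54 [-1.12, -0.7, -0.01]
0.5 [-1.47, -0.96, -0.01]
0.46 [-1.81, -1.24, -0.01]
0.42 [-2.14, -1.53, -0.02]
0.38 [-2.46, -1.83, -0.02]
0.34 [-2.76, -2.15, -0.02]
0.3 [-3.06, -2.47, -0.02]
0.26 [-3.34, -2.81, -0.02]
```

carry_out:
  commands:
    - [1,[-0.38,-0.22,0],0]
    - [1,[-0.75,-0.45,0],0]
    - [1,[-1.12,-0.7,0],0]
    - [1,[-1.47,-0.96,0],0]
    - [1,[-1.81,-1.24,0],0]
    - [1,[-2.14,-1.53,0],0]
    - [1,[-2.46,-1.83,0],0]
    - [1,[-2.76,-2.15,0],0]
    - [1,[-3.06,-2.47,0],0]
    - [1,[-3.34,-2.81,0],0]
    - [1,[-3.34,-2.81,0],0]

```text
time: 64.4
tool_pos: [0.612, -0.0363, 0.087]
eef_rot: [1.765, 1.515, 0.098]
wrist_force: [-1.2, 3.6, -6.9]
width: 0.017
```

```bash
python3 look.py F7; python3 arc.py .27 0.0
```

```text
0.017349750989647295 [-2.48208269  3.52933934 -6.23884436] [ 0.61194633 -0.03630003  0.08701456] 64.5
0.017349750989647295 [-2.48208269  3.52933934 -6.23884436] [ 0.61194633 -0.03630003  0.08701456]
housing xy 0.06449435297357059 0.002461269201299589
0.243 [-0.18, -0.23, -0.0]
0.216 [-0.36, -0.47, -0.0]
0.189 [-0.53, -0.71, -0.0]
0.162 [-0.69, -0.96, -0.0]
0.135 [-0.85, -1.21, -0.0]
0.108 [-1.0, -1.47, -0.0]
0.081 [-1.14, -1.73, -0.01]
0.054 [-1.28, -1.99, -0.01]
0.027 [-1.4, -2.26, -0.01]
0.0 [-1.53, -2.53, -0.01]
```

View pics/F7_s.png

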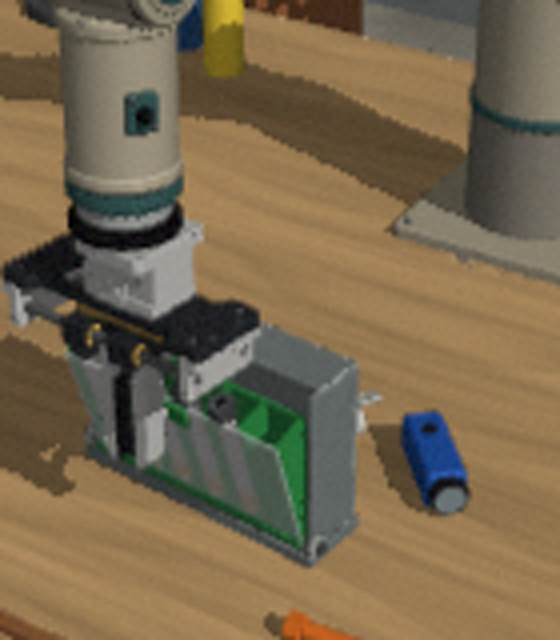

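carry_out:
  commands:
    - [1,[-0.18,-0.23,0],0]
    - [1,[-0.36,-0.47,0],0]
    - [1,[-0.53,-0.71,0],0]
    - [1,[-0.69,-0.96,0],0]
    - [1,[-0.85,-1.21,0],0]
    - [1,[-1,-1.47,0],0]
    - [1,[-1.14,-1.73,0],0]
    - [1,[-1.28,-1.99,0],0]
    - [1,[-1.4,-2.26,0],0]
    - [1,[-1.53,-2.53,0],0]
    - [1,[-1.6,-2.7,0],0]
    - [1,[-1.6,-2.7,0],0]

```text
time: 65.7
tool_pos: [0.5846, -0.0336, 0.102]
eef_rot: [1.767, 1.514, 0.1]
wrist_force: [2.8, 4.1, -13.0]
width: 0.0169
```

```bash
python3 look.py F8; python3 arc.py .0 -0.03
```

```text
0.016912186512634507 [  2.81450907   3.77064879 -11.56342023] [ 0.58454148 -0.0336059   0.10202158] 65.8
0.016912186512634507 [  2.81450907   3.77064879 -11.56342023] [ 0.58454148 -0.0336059   0.10202158]
housing xy 0.03695782176523688 0.0026153005588636187
-0.003 [-0.01, -0.03, -0.0]
-0.006 [-0.03, -0.06, -0.0]
-0.009 [-0.04, -0.09, -0.0]
-0.012 [-0.05, -0.12, -0.0]
-0.015 [-0.06, -0.15, -0.0]
-0.018 [-0.08, -0.18, -0.0]
-0.021 [-0.09, -0.21, -0.0]
-0.024 [-0.1, -0.24, -0.0]
-0.027 [-0.11, -0.27, -0.0]
-0.03 [-0.13, -0.3, -0.0]
```

View pics/F8_s.png

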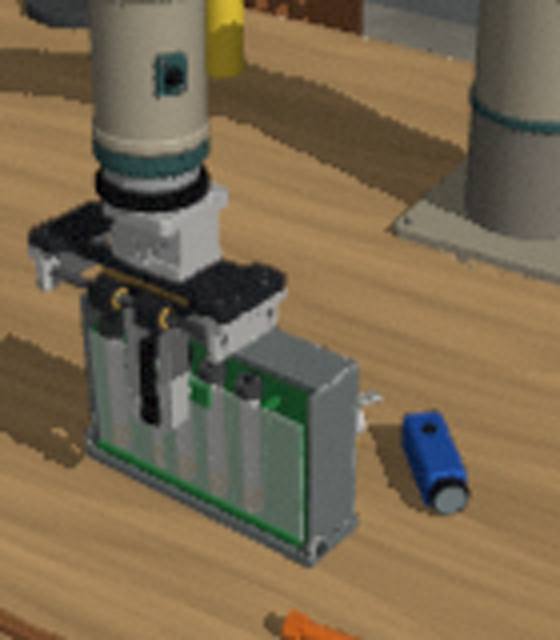

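carry_out:
  commands:
    - [1,[0.1,-0.25,0],0]
    - [1,[0.2,-0.5,0],0]
    - [1,[0.25,-0.75,0],0]
    - [1,[0.3,-1,0],0]
    - [1,[0.3,-1,0],0]

```text
time: 66.3
tool_pos: [0.5826, -0.0334, 0.1027]
eef_rot: [1.733, 1.498, 0.066]
wrist_force: [8.1, 2.2, 0.3]
width: 0.0169
```

```bash
python3 look.py F9; python3 arc.py .0 -0.03 | head -2
```

```text
0.01671823624384754 [ 9.02073112  1.54591809 -0.04264503] [ 0.58258184 -0.0333712   0.10263102] 66.4
0.01671823624384754 [ 9.02073112  1.54591809 -0.04264503] [ 0.58258184 -0.0333712   0.10263102]
housing xy 0.034984888345811115 0.0026681927762892766
```

View pics/F9_s.png

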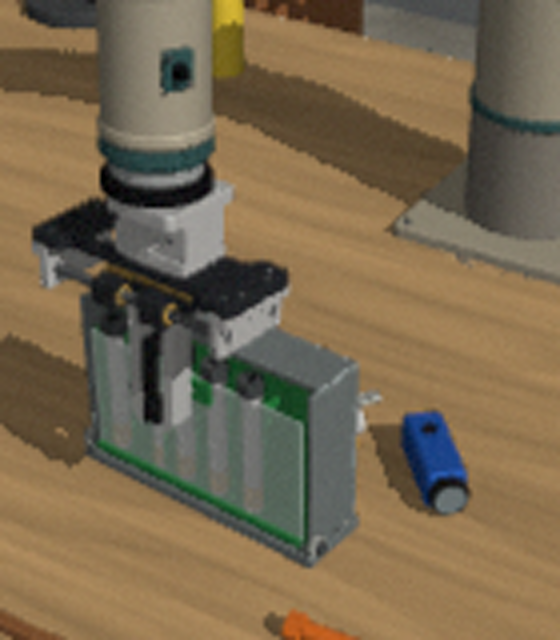

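carry_out:
  commands:
    - [1,[0.1,-0.5,0],0]
    - [1,[0.1,-1,0],0]
    - [1,[0.1,-1.5,0],0]
    - [1,[0.1,-1.8,0],0]
    - [1,[0.1,-1.8,0],0]

```text
time: 66.9
tool_pos: [0.5805, -0.0332, 0.1034]
eef_rot: [1.704, 1.468, 0.037]
wrist_force: [30.3, 0.6, -32.2]
width: 0.0168
```

```bash
python3 arc.py .0 -0.03 | head -2
```

```text
0.016761186459361897 [ 30.26290184   0.57438171 -32.22252316] [ 0.58049966 -0.03316541  0.10338839]
housing xy 0.03289260628203507 0.002680979063010852
```

That is 30 N for only 2 mm of motion, so the bin is against its stop. I'll relieve the load, then let go.

carry_out:
  commands:
    - [1,[0,0,0],0]
    - [1,[0,0,0],0]
    - [1,[0,0,0],0]
    - [4.5,[0,0,0],0]
    - [4.5,[0,0,0],0]
    - [4.5,[0,0,0],0]
    - [4.5,[0,0,0],0]
    - [4.5,[0,0,0],0]
    - [4.5,[0,0,0],0]
    - [4.5,[0,0,0],0]

```text
time: 67.9
tool_pos: [0.5805, -0.0332, 0.1035]
eef_rot: [1.704, 1.468, 0.036]
wrist_force: [-0.6, 0.1, 0.7]
width: 0.0452
```

```bash
python3 look.py G1; python3 arc.py .0 -0.03 | head -2; python3 -c "
from workcell import r
from h import *
s=r.sense();print(rot(s).round(3));plan(s,s['tool_pos']+[.01,0,.2])"
```

```text
0.04515709989811435 [-0.67622408  0.34919601 -0.43519792] [ 0.58047499 -0.03313835  0.10335728] 68.0
0.04515709989811435 [-0.67622408  0.34919601 -0.43519792] [ 0.58047499 -0.03313835  0.10335728]
housing xy 0.03286554276293992 0.0027056484706331754
[[ 0.102  0.99  -0.096]
 [ 0.004 -0.097 -0.995]
 [-0.995  0.101 -0.014]]
shift cm [-19.79   3.02  -0.37] turn 0 j7 -1.74 jawang -1.667 tcp [ 0.5805 -0.0331  0.1034]
```

View pics/G1_s.png

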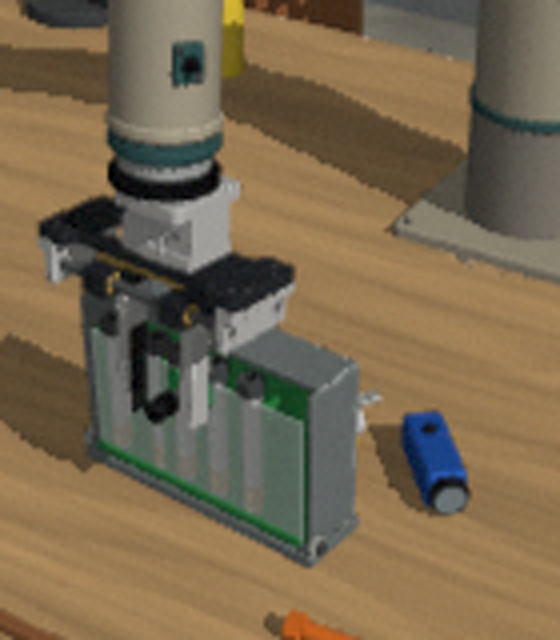

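carry_out:
  commands:
    - [4.5,[-2,0.8,0],0]
    - [4.5,[-5,1.3,-0.1],0]
    - [4.5,[-10,2,-0.2],0]
    - [4.5,[-15,2.5,-0.3],0]
    - [4.5,[-19,3,-0.4],0]
    - [4.5,[-19,3,4],0]
    - [4.5,[-19,3,9],0]
    - [4.5,[-19,1,14],0]
    - [4.5,[-19,0,19],0]
    - [4.5,[-19,0,24],0]
    - [4.5,[-19,0,26],0]
    - [4.5,[-19,0,26],0]

```text
time: 69.2
tool_pos: [0.534, -0.2981, 0.2883]
eef_rot: [1.682, 1.47, 0.006]
wrist_force: [-0.1, -0.0, -0.2]
width: 0.0452
```

Run:
```python
from workcell import r,grab_frame
from h import *
from scipy.optimize import least_squares
f=grab_frame("top"); g=grab_frame("scene")
crop(g,190,160,100,85,"pics/Z_s.png",7); crop(f,225,130,100,75,"pics/Z_t.png",7)
cv2.imwrite("pics/Zfull.png",cv2.resize(f["pixels"][:,:,::-1],(800,600)))
print(r.sense()["tool_pos"])
```

```text
[ 0.53596804 -0.29214025  0.28849816]
```

View pics/Z_s.png

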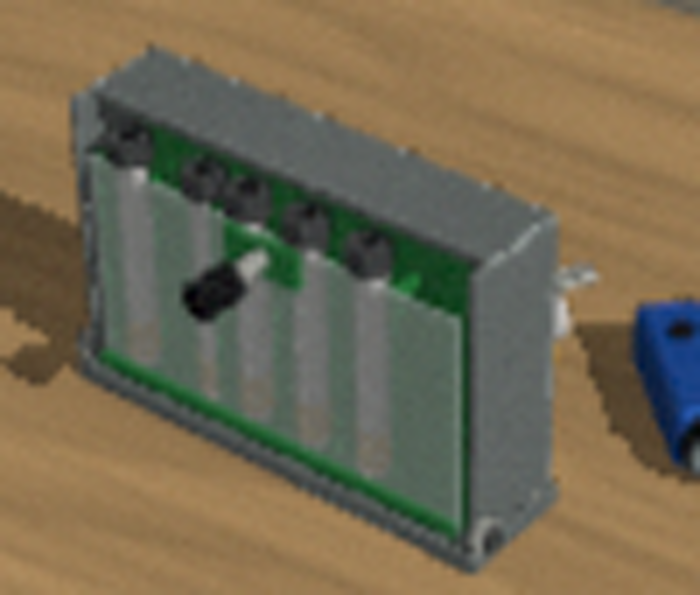

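View pics/Z_t.png

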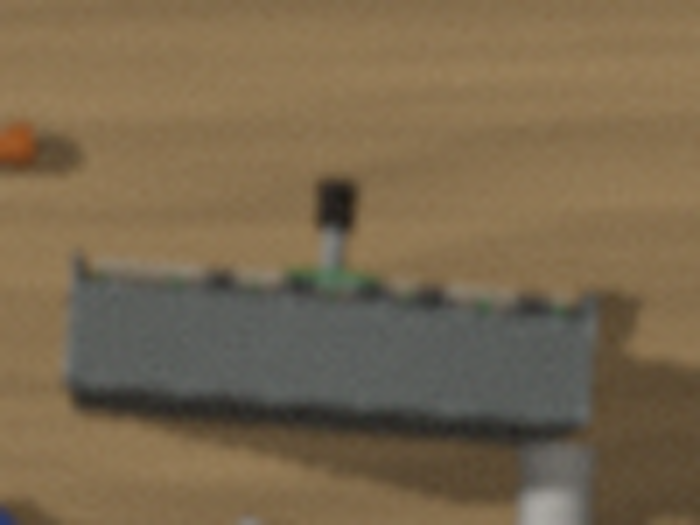

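View pics/Zfull.png

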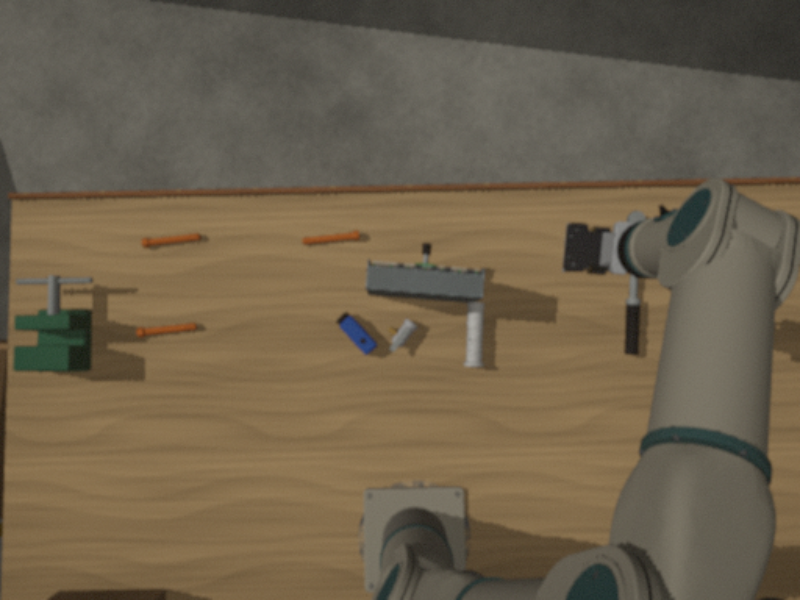

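Run:
```python
from workcell import r,grab_frame
from h import *
from scipy.optimize import least_squares
f=grab_frame("top"); g=grab_frame("scene")
def fit(n,ku,kv,edge=None):
    X=least_squares(lambda X:np.r_[proj(f,X)-ku,proj(g,X)-kv],[.6,0,.1]).x
    q=least_squares(lambda q:np.r_[proj(f,bw((.033,0,.103),q[0]))-ku,proj(g,bw((.033,0,.103),q[0]))-kv],[.1]); print(n,X.round(4),q.x,q.fun.round(2))
fit("init",np.array([240,92])/5+[225,140]-.4,np.array([205,298])/7+[190,160]-.43)
fit("now",np.array([337,205])/7+[225,130]-.43,np.array([213,292])/7+[190,160]-.43)
# overlay panel top corners & knob for a=0,.04,.08
im=cv2.imread("pics/Z_s.png"); im=cv2.resize(im[80:350],None,fx=1,fy=1)
for a,c in ((0,(0,0,255)),(.06,(255,0,0))):
    for b in [(0,.0995,.112),(0,-.0995,.112),(.033,0,.103)]:
        u=((proj(g,bw(b,a))-[190,160]+.43)*7); print(a,b,u.round())
```

```text
init [ 0.5851 -0.0353  0.1135] [0.04461521] [ 0.63 -0.12  0.11 -0.08]
now [ 0.5818 -0.0346  0.1148] [0.01058717] [ 0.46  0.1  -0.27 -0.14]
0 (0, 0.0995, 0.112) [455. 319.]
0 (0, -0.0995, 0.112) [ 87. 156.]
0 (0.033, 0, 0.103) [213. 289.]
0.06 (0, 0.0995, 0.112) [445. 328.]
0.06 (0, -0.0995, 0.112) [ 77. 163.]
0.06 (0.033, 0, 0.103) [203. 300.]
```

The knob fits 0.01 rad, shut against its stop, and the panel corners agree. All five heads are up under the hood and the bystanders are unmoved, so I'm handing in.

```bash
python3 -c "
from workcell import r
s=r.sense();print(s['time'],s['wrist_force'].round(1));print(r.sign_off())"
```

```text
69.4 [-0.   0.1  0.4]
the job is handed in; nothing more can be done
None
```

I tilted the bin out, let go, put all five silver axles into bays 1–5 thread down and heads out, then swung it shut by the knob and let go. It was handed in at 69 s with no verdict reported.

**Tilting the axles:** the arm only works with the gripper pointing down. I turned each axle to the bay's angle by pressing its head lightly against the back edge of the hood, then slid it about half in and released it.

**Last checks**
- **Bin:** the knob fit gives about 0.01 rad, and the panel corners agree that it is shut.
- **Axles:** five heads stand up under the hood and no silver axle is left on the bench. Bays 1, 3, 4 and 5 matched the predicted fully home positions while the bin was open. The bay 2 axle sits about 9 mm to one side and leans slightly, but at the same depth.
- **Bystanders:** the light, grip, pump head and wrench look unmoved in the top view, and so do the orange look-alikes.

**What was less clean**
- **Tilt angle:** two independent estimates of the 45-degree tilt gave 0.72 and 0.77 rad. Single views of the knob and axle heads ranged from 0.65 to 0.75, against a limit of 0.646. I took it as met and did not adjust it.
- **First push:** my first attempt to close, pushing on the end of the knob, jammed at about 31 N. I backed off and gripped the knob instead.
- **Closing force:** seating the bin against its stop peaked at roughly 44 N on the wrist. That went through the finger pads, and I eased it off before letting go.

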